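Put the headset spacers back in their tubes

TASK

Gather the four plain round spacer rings from the bench and put them away in the two storage tubes: the two wide rings in the wide tube and the two narrow rings in the narrow tube, in each the thick ring at the bottom and the thin one on top of it, all lying flat in a column. Leave the sprocket, the hexagonal locknut, the solid stem cap and the grease pot where they are.

Things in the scene. Friction and masses are not known exactly. Their poses are not given: they have to be found in the camera images.
- wide_thick: a plain smooth round dark-metal spacer ring, 46 mm outside, 37 mm bore, 20 mm thick, lying flat on the bench. Origin at the ring's centre, at half its thickness (10 mm above the bench at the start); z along its axis; both faces are alike.
- wide_thin: a plain smooth round dark-metal spacer ring, 46 mm outside, 37 mm bore, 10 mm thick, lying flat on the bench. Origin at the ring's centre, at half its thickness (5 mm above the bench at the start); z along its axis; both faces are alike.
- narrow_thick: a plain smooth round dark-metal spacer ring, 34 mm outside, 26 mm bore, 20 mm thick, lying flat on the bench. Origin at the ring's centre, at half its thickness (10 mm above the bench at the start); z along its axis; both faces are alike.
- narrow_thin: a plain smooth round dark-metal spacer ring, 34 mm outside, 26 mm bore, 10 mm thick, lying flat on the bench. Origin at the ring's centre, at half its thickness (5 mm above the bench at the start); z along its axis; both faces are alike.
- wide_tube: the wide tube: an upright white plastic storage tube screwed to the bench: bore 50 mm, 56 mm outside, open at the top, on a round foot 78 mm across and 4 mm thick. Rim 32 mm and inner floor 6 mm above the bench; over the top 5 mm the mouth flares to a bore of 56 mm (62 mm outside at the rim). The finished column stands 4 mm proud of the rim. Origin on the axis at bench level, z up.
- narrow_tube: the narrow tube: an upright white plastic storage tube screwed to the bench: bore 38 mm, 44 mm outside, open at the top, on a round foot 66 mm across and 4 mm thick. Rim 32 mm and inner floor 6 mm above the bench; over the top 5 mm the mouth flares to a bore of 44 mm (50 mm outside at the rim). The finished column stands 4 mm proud of the rim. Origin on the axis at bench level, z up.
- sprocket: a loose flat steel chain sprocket with 17 teeth, about 75 mm across the teeth, 5 mm thick, 34 mm bore; a bystander, leave it. Origin at the centre of its underside, z up.
- locknut: a loose hexagonal steel locknut, 42 mm across flats, 12 mm thick, about 24 mm bore; a bystander, leave it. Origin at the centre of its underside, z up.
- top_cap: a loose solid round stem cap without a hole, 36 mm across, 9 mm high with a bevelled top edge; a bystander, leave it. Origin at the centre of its underside, z up.
- grease_pot: a small closed amber jar with a steel lid, 48 mm across, 45 mm high, standing; a bystander, leave it. Origin at the centre of its underside, z up.
Not all that is in view belongs to the job. What is shaped like the wide_tube but green or orange is not meant.

How it is judged:
By the outcome, as a careful person would: the job done as asked, in the order asked, and still so for the second after the job is handed in, with the robot touching nothing.
It also fails if it takes over 99 s, if anything falls off the work surface, if the arm or the gripper's body presses on something with over 40 N, if the wrist force passes 120 N, or if a joint passes its speed limit or range.

ROBOT

A 6-joint arm with a two-finger parallel gripper is mounted at the origin on the work surface. World frame = base frame: x ahead of the robot, y to its left, z up, the work surface at z = 0. Lengths are in mm, angles in rad, forces in N, time in s.
With the tool pointing down it reaches from about 275 to 875 mm from the base axis. Payload 12.5 kg.
Tool frame: the origin (TCP) lies at the very end of the fingers, on their centre line; the grasp point (between the pads) lies 19 mm behind it; z points along the fingers, y is the direction in which the jaws open and shut (so a half turn about z gives the same grasp; the last joint's range is limited). The gripper opens to 85 mm and grips with 20 to 120 N. Pads are 22 mm wide; open, the fingers measure 114 mm over their backs; the gripper's body (76 mm by 85 mm) begins 54 mm behind the grasp point. The pads swing forward as they close: fully open they stand 13 mm farther back than shut.
Start: joints at [1.215, 0.351, 1.652, -0, 1.139, -0.085], TCP at [147.095, 529.951, 231.29] pointing down, gripper open.
Joint ranges: [-2.75, 2.75], [-0.79, 2.1], [0.01, 2.65], [-1.57, 4.71], [0.07, 3.14], [-2.87, 2.87]. Speed limits (rad/s): [2.22, 2.22, 2.79, 3.14, 3.14, 3.14].

INTERFACE

Orientations are given as a unit quaternion [x, y, z, w].
In Python, from cell import manip, vision gives the robot as it stands.
- The arm moves only by the tool carry_out, never from a script. Its argument "series" is a list of rows, each a list of 3 entries, a list of its own where there are three numbers: the shift along the tool's x, y, z in units of 25 mm (1.0 is 25 mm), then the turn, a rotation vector about the tool's x, y, z in units of 6 degrees (1.0 is 6 degrees), then the opening, from 0 (shut) to 1 (fully open). In form: [[[tx, ty, tz], [ax, ay, az], claw], ...]. A call has exactly 8 rows; each row is the pose to reach, as a shift and turn from the pose commanded when the call began, along the tool's axes at that moment; what a row does not reach only later rows make up. A row lasts 1/12 s, in which the tool goes at most 41.7 mm and 7.16 degrees, less where a joint would pass 70% of its speed; a pose out of reach is approached as far as the arm can. A call with a gripper value outside its range is refused whole. The fingers move at their own pace and stop on an object; the grip force is fixed at half the most. Time passes only in rows, so rows that repeat a pose let the fingers close, or fill a call up. It gives the time, the measured TCP pose, the force and the opening at its end, in the units of the state.
- manip.observe(): the state, without advancing time (a new reading comes with each control period).
- vision.capture(name): name is "scene" or "top" or "wrist"; returns the picture (420x560x3 uint8, red, green, blue); there is no depth.
- vision.camera_model(name): a dict with "fx", "fy", "cx", "cy" (pixels), "dist_coeffs" ([k1, k2, p1, p2, k3] as OpenCV has them; the pictures are not rectified), "rvec" (rotation vector, rad) and "tvec" (3), from world to camera coordinates, as OpenCV has them. Camera axes: x right, y down, z forward; pixel columns grow to the right and rows downward; lengths in mm; the calibration is good to about 2 mm. A picture is of the moment at which its call begins: read the wrist's pose just before it. camera_model takes no time and is no camera call; for the wrist camera it gives the pose at the moment of the call.
- manip.job_done(): hands the job in, once; it reports no verdict.
Trained networks look in the newest picture that a camera, given by its name, has taken for a name from the list of things; names that differ only in an ending like _2 or _b are one class to them, and where a whole thing is asked for, a point or a joint stands for the part that bears it (a point fixed in the world has none). Each returns a list of dicts, best first, with "conf" (0 to 1); they miss things now and then, are a little off and sometimes report something else, mostly with a low value. They report only what shows in the picture. A call takes as long as a camera call. They do not tell look-alikes from the thing itself.
- vision.look_for(camera, label): "rect" ([left, top, width, height] in pixels, round what is visible of it).
The state is a dict: "t": time; "joints": joint angles; "qvel": joint speeds; "joint_efforts": joint torques, N m; "eef_pos": TCP position; "tool_rot": TCP orientation; "ft_force": force on the tool from outside, world axes, zero at the start; "ft_torque": the same for the moment, N m; "opening": finger opening in mm.
Only numpy, scipy, OpenCV 4.12 (cv2) and the standard library are available. Lean on these libraries where they do the work, as an engineer would, in place of code of your own. Each camera call takes 0.05 s, during which the arm holds its last target.

## Working session

There is one attempt and no reset: what is moved stays moved. The work goes in short steps, Python scripts to look and compute and a tool call to move; the robot and the scene stay as the last step left them, time stands still between calls to the robot, and variables do not carry over. Pictures are saved under pics/ and viewed, and the job is handed in when it is done.

Besides the shell and the picture viewer there is one more tool, called after ">>>" as name(argument=value, ...), one argument or row to a line, values as JSON. carry_out: Moves the arm, as the interface text tells. Its arguments: {"type":"object","properties":{"series":{"type":"array","items":{"type":"array"}}},"required":["series"]}

```bash
ls; mkdir -p pics
python3 - <<'E'
from cell import manip, vision
import cv2
s=manip.observe(); print(s)
for c in ["scene","top","wrist"]:
    im=vision.capture(c); cv2.imwrite(f"pics/{c}0.png",im[:,:,::-1]); m=vision.camera_model(c); print(c,m)
for l in ["wide_thick","wide_thin","narrow_thick","narrow_thin","wide_tube","narrow_tube"]:
    print(l,[(d['rect'],round(d['conf'],2)) for d in vision.look_for("top",l)][:5])
E
```

```text
pics
{'t': 0.0, 'joints': array([ 1.21537954e+00,  3.51236771e-01,  1.65240661e+00, -7.54564168e-06,
        1.13908142e+00, -8.45815996e-02]), 'qvel': array([-1.38937529e-03,  4.92913599e-04, -1.22408668e-03,  6.06108443e-05,
        2.28192249e-04,  6.65799083e-04]), 'joint_efforts': array([-5.25860960e-04, -5.06096220e+01, -2.91410923e+01, -1.37033571e-04,
        4.43602839e-03, -5.31244450e-05]), 'eef_pos': array([147.00142642, 529.66160994, 230.76476553]), 'tool_rot': array([ 1.35002506e-01,  9.90845095e-01, -5.53178183e-04, -1.20190540e-04]), 'ft_force': array([ 0.2571149 ,  1.11706219, -0.26941587]), 'ft_torque': array([ 0.0487268 , -0.0656401 ,  0.00092476]), 'opening': 85.39447540819573}
scene {'fx': 472.65655198632066, 'fy': 472.65655198632066, 'cx': 282.3076109022768, 'cy': 215.315413240307, 'dist_coeffs': array([-0.03787928,  0.        ,  0.        ,  0.        ,  0.        ]), 'rvec': array([ 1.70219059,  1.52308553, -0.81658727]), 'tvec': array([ -16.90384479, -280.58097822, 1581.62634278])}
top {'fx': 409.2129432228898, 'fy': 409.2129432228898, 'cx': 279.3537758573073
[... 215 characters left out ...]
, 748.30145333])}
wrist {'fx': 342.70785319317906, 'fy': 342.70785319317906, 'cx': 282.25076048555843, 'cy': 211.79671004368996, 'dist_coeffs': array([-0.00720167,  0.        ,  0.        ,  0.        ,  0.        ]), 'rvec': array([-2.28835606, -1.74072194, -0.27769031]), 'tvec': array([-550.16602051,  -41.5182426 ,  380.63961592])}
wide_thick [([309.2, 262.9, 24.1, 27.0], 0.71)]
wide_thin [([180.6, 267.1, 18.8, 17.2], 0.65), ([258.7, 269.8, 16.8, 23.4], 0.45), ([247.0, 202.2, 18.9, 24.4], 0.23)]
narrow_thick []
narrow_thin []
wide_tube [([430.5, 185.5, 38.5, 41.6], 0.98), ([319.0, 141.5, 34.7, 34.1], 0.8), ([368.6, 190.7, 36.0, 35.4], 0.74)]
narrow_tube [([190.3, 190.3, 29.6, 34.9], 0.72)]
```

View pics/top0.png

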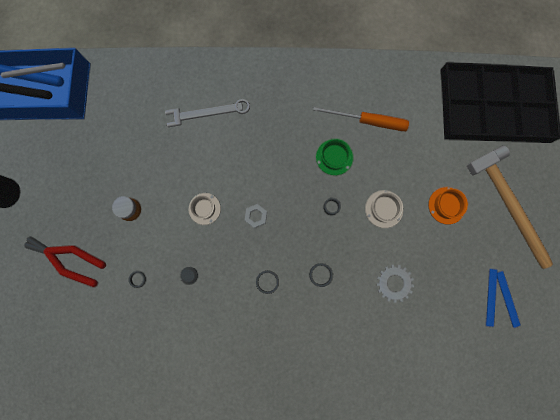

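View pics/scene0.png

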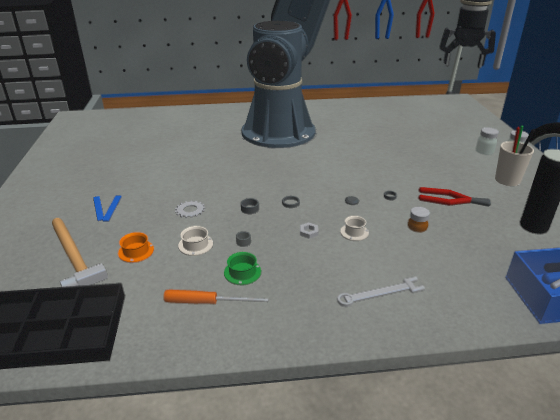

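View pics/wrist0.png

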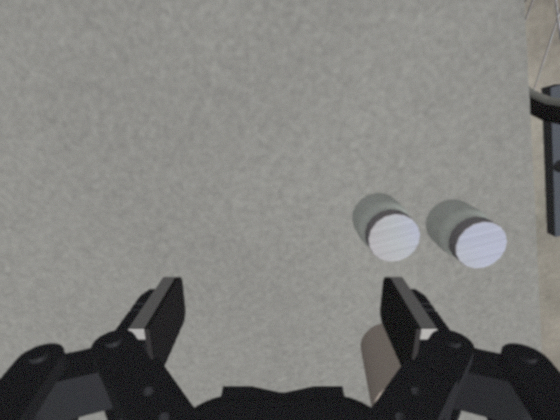

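The top view shows the rings at about (137,279), (267,282), (321,275) and (332,206). The white tubes are at (204,208), narrow, and (384,209), wide. The scene view shows the ring at (321,275) as the thick wide one, (332,206) as the thick narrow one, (137,279) as thin narrow, and (267,282) as thin wide. Next I'll work out their positions.

```bash
cat > h.py <<'E'
import numpy as np, cv2
from scipy.optimize import minimize
from cell import manip, vision
def KD(m): return np.array([[m['fx'],0,m['cx']],[0,m['fy'],m['cy']],[0,0,1.]]), np.array(m['dist_coeffs'])
def ray2z(m,uv,z):
    K,D=KD(m); n=cv2.undistortPoints(np.array([[uv]],float),K,D)[0,0]
    R=cv2.Rodrigues(np.array(m['rvec']))[0]; C=-R.T@m['tvec']; d=R.T@np.array([n[0],n[1],1]); return (C+d*(z-C[2])/d[2])[:2]
def proj(m,P):
    K,D=KD(m); return cv2.projectPoints(np.array(P,float).reshape(-1,1,3),np.array(m['rvec']),np.array(m['tvec']),K,D)[0][:,0]
def circ(x,y,z,r,n=72):
    a=np.linspace(0,2*np.pi,n,endpoint=False); return np.c_[x+r*np.cos(a),y+r*np.sin(a),np.full(n,z)]
def samp(g,uv): return cv2.remap(g,uv[:,0].astype(np.float32),uv[:,1].astype(np.float32),cv2.INTER_LINEAR,borderMode=cv2.BORDER_REPLICATE).ravel()
def silhouette(m,x,y,parts,shape):
    "union mask of upright truncated bodies; parts=[(r0,z0,r1,z1)]"
    S=4; M=np.zeros((shape[0]*S,shape[1]*S),np.uint8)
    for r0,z0,r1,z1 in parts:
        p=np.vstack([proj(m,circ(x,y,z0,r0)),proj(m,circ(x,y,z1,r1))])
        h=cv2.convexHull(((p+.5)*S).astype(np.float32)).astype(np.int32); cv2.fillPoly(M,[h],1)
    return cv2.resize(M.astype(np.float32),(shape[1],shape[0]),interpolation=cv2.INTER_AREA)
def save(name,im,box=None,f=1):
    if box: im=im[box[1]:box[3],box[0]:box[2]]
    im=cv2.resize(im,None,fx=f,fy=f,interpolation=cv2.INTER_CUBIC); cv2.imwrite('pics/'+name+'.png',im[:,:,::-1])
def tops(m,g,x0,r,bore,z,sign):
    "maximise edge contrast at outer circle and bore top edge, sign=+1 if annulus darker than outside"
    def c(p):
        o=samp(g,proj(m,circ(p[0],p[1],z,r+1.5))).mean(); i=samp(g,proj(m,circ(p[0],p[1],z,(r+bore)/2))).mean()
        return -sign*(o-i)
    best=min(((c((x0[0]+a,x0[1]+b)),a,b) for a in np.arange(-8,8.1,1) for b in np.arange(-8,8.1,1)))
    res=minimize(c,[x0[0]+best[1],x0[1]+best[2]],method='Nelder-Mead'); return res.x,-res.fun
E
python3 - <<'E'
from h import *
im=cv2.imread('pics/top0.png')[:,:,::-1]; g=cv2.cvtColor(np.ascontiguousarray(im),cv2.COLOR_RGB2GRAY).astype(np.float32); m=vision.camera_model('top')
R=cv2.Rodrigues(m['rvec'])[0]; print('cam',-R.T@m['tvec'])
for n,uv,r,b,z,s in [('wthick',(321,275),23,18.5,20,1),('wthin',(267,282),23,18.5,10,1),('nthick',(332,206),17,13,20,1),('nthin',(137,279),17,13,10,1),('wtube',(384,209),31,25,32,-1),('ntube',(204,208),25,19,32,-1),('sprk',(395,283),37,17,5,-1),('cap',(189,275),18,10,9,1),('nut',(255,216),21,12,12,-1),('green',(336,154),31,28,32,-1)]:
    print(n,ray2z(m,uv,z).round(1),*[np.round(q,1) for q in tops(m,g,ray2z(m,uv,z),r,b,z,s)])
save('topz',im,(100,130,440,310),2.3)
im=cv2.imread('pics/scene0.png')[:,:,::-1];save('scz',im,(140,170,440,300),2.6)
E
```

```text
cam [484.83538183 -45.68949521 823.42270346]
wthick [ 465.6 -120. ] [ 466.3 -118.9] 34.9
wthin [449.8 -15.1] [450.6 -15.2] 37.7
nthick [ 601.4 -141. ] [ 599.9 -139.4] 41.0
nthin [449.1 244.1] [449.  242.9] 44.6
wtube [ 595.5 -241.7] [ 589.6 -238.8] 28.6
ntube [591.2 111. ] [589.1 103.6] 33.3
sprk [ 451.6 -268.6] [ 451.3 -268.9] 24.2
cap [459.9 139.8] [459.3 140.2] 42.4
nut [579.6  11.8] [581.1  11.7] 21.8
green [ 704.5 -147.6] [ 708.4 -146.7] 0.7
```

View pics/topz.png

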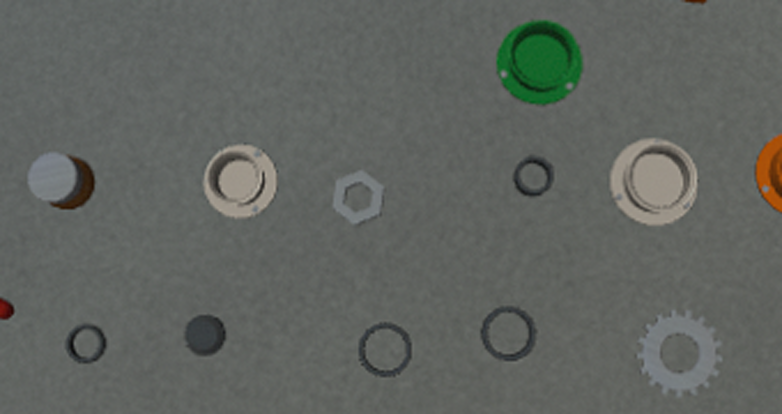

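View pics/scz.png

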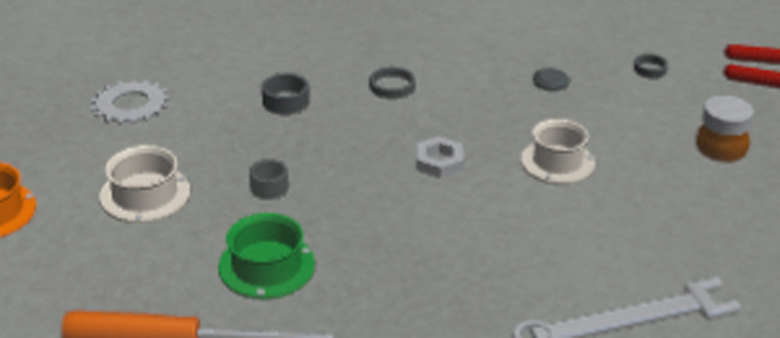

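Identities are clear: the scene view shows thick wide at zoomed (285,93), thin wide (392,82), thick narrow (268,178) and thin narrow (650,66). I'll refine the tube positions from the foot outline in both cameras, which also checks the calibration.

```bash
cat >> h.py <<'E'
def sil_fit(m,im,x0,parts,bgwin=1.35):
    "fit position by maximising colour contrast between silhouette and surrounding band"
    lab=cv2.cvtColor(np.ascontiguousarray(im),cv2.COLOR_RGB2LAB).astype(np.float32)
    c=proj(m,[[x0[0],x0[1],10]])[0].astype(int); h=60
    sl=np.s_[max(0,c[1]-h):c[1]+h,max(0,c[0]-h):c[0]+h]
    med=np.median(lab[sl].reshape(-1,3),0); d=np.linalg.norm(lab-med,axis=2); d=np.minimum(d,25)
    def cost(p):
        M=silhouette(m,p[0],p[1],parts,im.shape); 
        B=cv2.dilate(M,np.ones((9,9)))-M
        return -( (d*M).sum()/M.sum()-(d*B).sum()/B.sum())
    return minimize(cost,x0,method='Nelder-Mead',options=dict(initial_simplex=[x0,[x0[0]+4,x0[1]],[x0[0],x0[1]+4]],xatol=.1,fatol=1e-3)).x
def ring(r,h): return [(r,0,r,h)]
def tube(b): return [(b+14,0,b+14,4),(b+3,4,b+3,27),(b+3,27,b+6,32)]
E
python3 - <<'E'
from h import *
for c in ['top','scene']:
    im=np.ascontiguousarray(cv2.imread(f'pics/{c}0.png')[:,:,::-1]); m=vision.camera_model(c)
    for n,x,p in [('wthick',(466,-119),ring(23,20)),('wthin',(450.6,-15.2),ring(23,10)),('nthick',(600,-140),ring(17,20)),('nthin',(449,243),ring(17,10)),('wtube',(590,-240),tube(25)),('ntube',(590,108),tube(19))]:
        print(c,n,sil_fit(m,im,np.array(x,float),p).round(1))
E
```

```text
top wthick [ 466.4 -120.1]
top wthin [450.3 -15.1]
top nthick [ 602.2 -141.1]
top nthin [449.  245.5]
top wtube [ 600.6 -248.5]
top ntube [594.8 117. ]
scene wthick [ 466.6 -117.3]
scene wthin [450.8 -11.8]
scene nthick [ 602.5 -138.3]
scene nthin [448.2 249.7]
scene wtube [ 598.7 -246.4]
scene ntube [593.  119.8]
```

```bash
cat >> h.py <<'E'
from scipy.spatial.transform import Rotation as Ro
def delta(x,y,z,yaw=0):
    "shift/turn units to world target; yaw: tool y axis angle from +Y, deg; z down"
    s=manip.observe(); R0=Ro.from_quat(s['tool_rot']); T=Ro.from_euler('z',yaw,degrees=True)*Ro.from_quat([0,1,0,0])
    d=R0.inv().apply(np.array([x,y,z])-s['eef_pos'])/25
    print('t',round(s['t'],2),'pos',s['eef_pos'].round(1),'F',s['ft_force'].round(1),'op',round(s['opening'],1)); print('shift',d.round(2),'turn',(np.degrees((R0.inv()*T).as_rotvec())/6).round(2))
E
python3 -c "
from h import *
delta(466.5,-119,230)"
```

```text
t 0.45 pos [147.1 529.9 231.2] F [ 0.8 -0.3  0.5] op 85.2
shift [-19.25 -21.59   0.05] turn [-0.   -0.   -2.59]
```

>>> carry_out(
  series=[
    [[-19.25,-21.6,0],[0,0,-2.59],1],
    [[-19.25,-21.6,0],[0,0,-2.59],1],
    [[-19.25,-21.6,0],[0,0,-2.59],1],
    [[-19.25,-21.6,0],[0,0,-2.59],1],
    [[-19.25,-21.6,0],[0,0,-2.59],1],
    [[-19.25,-21.6,0],[0,0,-2.59],1],
    [[-19.25,-21.6,0],[0,0,-2.59],1],
    [[-19.25,-21.6,0],[0,0,-2.59],1],
  ],
)

```text
t: 1.12
eef_pos: [293.9, 230.4, 231.5]
tool_rot: [-0.0, 1.0, 0.0, 0.0]
ft_force: [1.3, 0.7, -0.1]
opening: 85.6
```

```bash
python3 -c "
from h import *
delta(466.5,-119,230)
print(manip.observe()['tool_rot'])
im=vision.capture('wrist');save('w1',im)"
```

```text
t 1.12 pos [293.9 230.4 231.5] F [ 1.3  0.7 -0.1] op 85.6
shift [ -6.89 -13.98   0.06] turn [0.   0.01 0.01]
[-4.67982732e-04  9.99999798e-01  2.16921249e-04  3.72445351e-04]
```

View pics/w1.png

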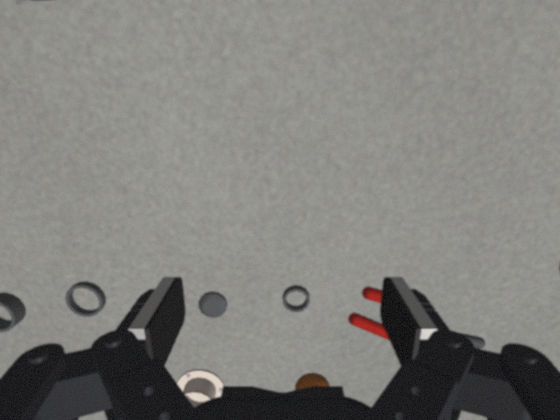

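The wrist camera looks from the robot side. It shows the cap at (213,304), the thin narrow ring at (296,298) and the wide rings at the left edge. Moving on to the thick wide ring.

>>> carry_out(
  series=[
    [[-6.9,-14,2],[0,0,0],1],
    [[-6.9,-14,2],[0,0,0],1],
    [[-6.9,-14,2],[0,0,0],1],
    [[-6.9,-14,2],[0,0,0],1],
    [[-6.9,-14,2],[0,0,0],1],
    [[-6.9,-14,2],[0,0,0],1],
    [[-6.9,-14,2],[0,0,0],1],
    [[-6.9,-14,2],[0,0,0],1],
  ],
)

```text
t: 1.83
eef_pos: [440.5, -66.5, 188.8]
tool_rot: [0.0, 1.0, -0.0, 0.0]
ft_force: [0.3, 0.7, -0.1]
opening: 85.6
```

>>> carry_out(
  series=[
    [[0,-1.6,1],[0,0,0],0.8],
    [[0,-1.6,1],[0,0,0],0.8],
    [[0,-1.6,1],[0,0,0],0.8],
    [[0,-1.6,1],[0,0,0],0.8],
    [[0,-1.6,1],[0,0,0],0.8],
    [[0,-1.6,1],[0,0,0],0.8],
    [[0,-1.6,1],[0,0,0],0.8],
    [[0,-1.6,1],[0,0,0],0.8],
  ],
)

```text
t: 2.5
eef_pos: [440.1, -103.6, 164.4]
tool_rot: [-0.001, 1.0, -0.0, 0.0]
ft_force: [0.3, -0.1, 0.1]
opening: 68.2
```

```bash
python3 -c "
from h import *
delta(466.5,-119,100)
m=vision.camera_model('wrist')
im=vision.capture('wrist');save('w2',im)
print(proj(m,[[466.5,-119,20],[450,-13.5,10],[602,-139.5,20],[599.5,-247.5,32]]).round())
for l in ['wide_thick','narrow_thick','wide_tube']: print(l,vision.look_for('wrist',l))"
```

```text
t 2.5 pos [ 440.1 -103.6  164.4] F [ 0.3 -0.1  0.1] op 68.2
shift [-1.05 -0.62  2.58] turn [-0.    0.01  0.02]
[[265. 224.]
 [381. 203.]
 [246. 349.]
 [135. 355.]]
wide_thick [{'rect': [238.8, 194.9, 50.6, 51.3], 'conf': 0.59}]
narrow_thick [{'rect': [232.8, 324.5, 31.1, 40.3], 'conf': 0.91}, {'rect': [61.7, 159.3, 85.8, 78.8], 'conf': 0.69}]
wide_tube [{'rect': [0.0, 313.2, 62.9, 72.7], 'conf': 0.79}, {'rect': [107.5, 303.3, 48.3, 35.5], 'conf': 0.75}]
```

View pics/w2.png

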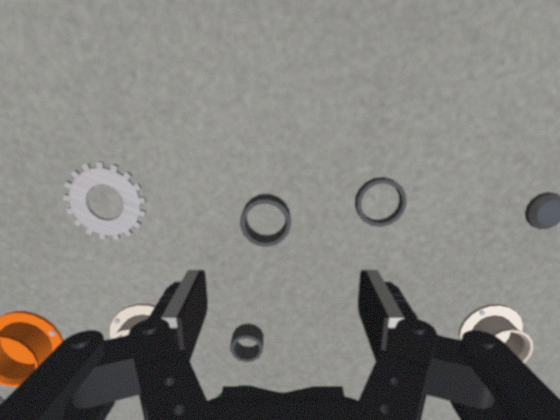

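The wrist view shows the thick wide ring at (266,219), the thin wide at (381,202), the thick narrow at (247,342), and both tubes partly hidden behind the fingers. I'll fit positions from this view.

```bash
cat > fit.py <<'E'
from h import *
import sys
def wf(objs,name=None):
    m=vision.camera_model('wrist'); im=vision.capture('wrist')
    g=cv2.cvtColor(im,cv2.COLOR_RGB2GRAY).astype(np.float32)
    for n,x,kind,*a in objs:
        x=np.array(x,float)
        if kind=='ring':
            r,h,b=a; print(n,'sil',sil_fit(m,im,x,ring(r,h)).round(1),'top',tops(m,g,x,r,b,h,1)[0].round(1))
        else: print(n,'sil',sil_fit(m,im,x,tube(a[0])).round(1))
    if name: save(name,im)
O={'wk':('wk',(466.5,-119),'ring',23,20,18.5),'wn':('wn',(450.5,-13.5),'ring',23,10,18.5),'nk':('nk',(602,-139.5),'ring',17,20,13),'nn':('nn',(449,247.5),'ring',17,10,13),'wt':('wt',(599.5,-247.5),'tube',25),'nt':('nt',(594,118.5),'tube',19)}
if __name__=='__main__': wf([O[k] for k in sys.argv[2:]],sys.argv[1])
E
python3 fit.py w3 wk wn nk
```

```text
wk sil [ 465.9 -118.5] top [ 461.5 -118. ]
wn sil [450.1 -13.6] top [448.1 -15.5]
nk sil [ 601.9 -139.7] top [ 597.8 -139.4]
```

>>> carry_out(
  series=[
    [[-1.04,-0.6,2.6],[0,0,0],0.62],
    [[-1.04,-0.6,2.6],[0,0,0],0.62],
    [[-1.04,-0.6,2.6],[0,0,0],0.62],
    [[-1.04,-0.6,2.6],[0,0,0],0.62],
    [[-1.04,-0.6,2.6],[0,0,0],0.62],
    [[-1.04,-0.6,2.6],[0,0,0],0.62],
    [[-1.04,-0.6,2.6],[0,0,0],0.62],
    [[-1.04,-0.6,2.6],[0,0,0],0.62],
  ],
)

```text
t: 3.42
eef_pos: [466.2, -119.3, 100.0]
tool_rot: [-0.0, 1.0, -0.0, 0.001]
ft_force: [-0.1, 0.3, -0.6]
opening: 52.9
```

```bash
python3 fit.py w4 wk
python3 - <<'E'
from h import *
delta(466,-118.7,60)
E
```

```text
wk sil [ 466.  -118.6] top [ 462.2 -118.7]
t 3.47 pos [ 466.1 -119.3   99.8] F [-0.2  0.3  0.7] op 53.1
shift [0.01 0.02 1.59] turn [-0.    0.01  0.01]
```

View pics/w4.png

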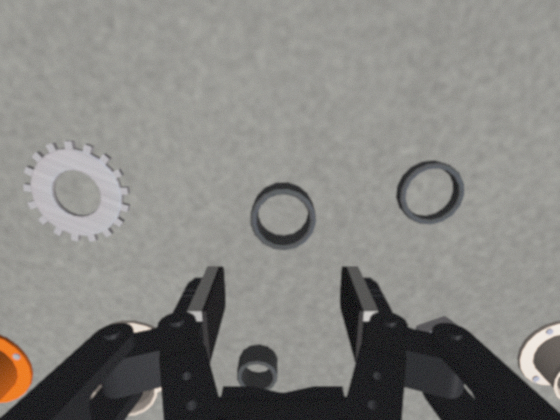

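The ring is centred at (283,216). The pad tips are at about (223,267) and (342,267). I'll intersect those rays with the pad planes to get the tip height.

Run:
```python
from h import *
s=manip.observe(); m=vision.camera_model('wrist'); K,D=KD(m)
R=cv2.Rodrigues(m['rvec'])[0]; C=-R.T@m['tvec']; Rt=Ro.from_quat(s['tool_rot']).as_matrix()
print('cam in tool',(Rt.T@(C-s['eef_pos'])).round(1))
def hit(uv,y):
    n=cv2.undistortPoints(np.array([[uv]],float),K,D)[0,0]; d=Rt.T@R.T@np.array([*n,1]); c=Rt.T@(C-s['eef_pos']); return (c+d*(y-c[1])/d[1]).round(1)
for uv,y in [((223,267),1),((342,267),-1),((205,267),1),((360,267),-1)]:
    for h in (26.5,34): print(uv,h,hit(uv,y*h),hit(uv,-y*h))
```

```text
cam in tool [  79.5    0.3 -143.1]
(223, 267) 26.5 [ 150.2   26.5 -279.7] [  7.1 -26.5  -3.3]
(223, 267) 34 [ 170.4   34.  -318.8] [-13.1 -34.   35.9]
(342, 267) 26.5 [ 150.9  -26.5 -281.1] [ 9.9 26.5 -8.5]
(342, 267) 34 [ 170.9  -34.  -319.7] [-10.1  34.   30.1]
(205, 267) 26.5 [ 133.7   26.5 -247.8] [ 24.  -26.5 -35.9]
(205, 267) 34 [ 149.2   34.  -277.8] [  8.5 -34.   -6. ]
(360, 267) 26.5 [ 134.4  -26.5 -249.2] [ 26.   26.5 -39.6]
(360, 267) 34 [ 149.8  -34.  -278.9] [ 10.6  34.  -10. ]
```

>>> carry_out(
  series=[
    [[0,0.02,1],[0,0,0],0.68],
    [[0,0.02,2],[0,0,0],0.68],
    [[0,0.02,3],[0,0,0],0.68],
    [[0,0.02,3.4],[0,0,0],0.68],
    [[0,0.02,3.64],[0,0,0],0.68],
    [[0,0.02,3.64],[0,0,0],0.68],
    [[0,0.02,3.64],[0,0,0],0.4],
    [[0,0.02,3.64],[0,0,0],0.3],
  ],
)

```text
t: 4.13
eef_pos: [466.5, -119.0, 9.5]
tool_rot: [-0.0, 1.0, -0.0, 0.001]
ft_force: [-3.4, 0.4, 6.0]
opening: 43.2
```

>>> carry_out(
  series=[
    [[0,0,0],[0,0,0],0.3],
    [[0,0,0],[0,0,0],0.3],
    [[0,0,0],[0,0,0],0.3],
    [[0,0,0],[0,0,0],0.3],
    [[0,0,-0.3],[0,0,0],0.3],
    [[0,0,-0.8],[0,0,0],0.3],
    [[0,0,-1.6],[0,0,0],0.3],
    [[0,0,-1.6],[0,0,0],0.3],
  ],
)

```text
t: 4.8
eef_pos: [467.8, -119.5, 51.8]
tool_rot: [-0.0, 1.0, -0.001, 0.003]
ft_force: [1.1, -0.8, 0.4]
opening: 43.0
```

```bash
python3 -c "
from h import *
delta(599.5,-247.5,100)
save('w5',vision.capture('wrist'))"
```

```text
t 4.8 pos [ 467.8 -119.5   51.8] F [ 1.1 -0.8  0.4] op 43.0
shift [-5.27 -5.13 -1.89] turn [-0.02  0.05  0.  ]
```

View pics/w5.png

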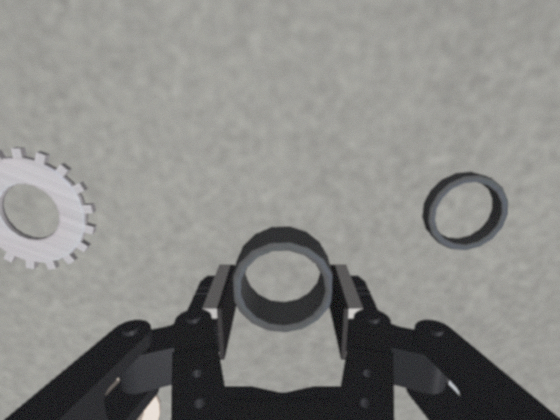

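The ring is held, with its top face centred at about (283,285) and about 100 px across. I'll work out its pose in the tool frame.

```bash
cat >> h.py <<'E'
def tool_pt(uv,depth=None,z=None):
    s=manip.observe(); m=vision.camera_model('wrist'); K,D=KD(m)
    R=cv2.Rodrigues(m['rvec'])[0]; C=-R.T@m['tvec']; Rt=Ro.from_quat(s['tool_rot']).as_matrix()
    n=cv2.undistortPoints(np.array([[uv]],float),K,D)[0,0]; d=Rt.T@R.T@np.array([*n,1]); c=Rt.T@(C-s['eef_pos'])
    return (c+d*(depth if depth else (z-c[2])/d[2])).round(1)
E
python3 - <<'E'
from h import *
print(tool_pt((283,285),depth=157.6))
for z in (-15,-12,-9,-6): print(z,[tool_pt(p,z=z) for p in [(283,242),(283,331),(233,285),(333,285)]])
E
```

```text
[-1.7  0.8 -3.9]
-15 [array([ 24.5,   0.7, -15. ]), array([-18.4,   0.7, -15. ]), array([  4.7, -20.5, -15. ]), array([  4.8,  21.9, -15. ])]
-12 [array([ 23.2,   0.7, -12. ]), array([-20.7,   0.8, -12. ]), array([  3. , -20.9, -12. ]), array([  3. ,  22.4, -12. ])]
-9 [array([21.9,  0.7, -9. ]), array([-23. ,   0.8,  -9. ]), array([  1.2, -21.4,  -9. ]), array([ 1.2, 22.9, -9. ])]
-6 [array([20.6,  0.7, -6. ]), array([-25.3,   0.8,  -6. ]), array([ -0.5, -21.9,  -6. ]), array([-0.5, 23.4, -6. ])]
```

>>> carry_out(
  series=[
    [[0,0,-1.5],[0,0,0],0.3],
    [[-2.9,-5.1,-2.4],[0,0,0],0.3],
    [[-2.9,-5.1,-2.4],[0,0,0],0.3],
    [[-2.9,-5.1,-2.4],[0,0,0],0.3],
    [[-2.9,-5.1,-2.4],[0,0,0],0.3],
    [[-2.9,-5.1,-2.4],[0,0,0],0.3],
    [[-2.9,-5.1,-2.4],[0,0,0],0.3],
    [[-2.9,-5.1,-2.4],[0,0,0],0.3],
  ],
)

```text
t: 5.52
eef_pos: [537.7, -245.5, 107.3]
tool_rot: [-0.0, 1.0, 0.0, -0.001]
ft_force: [0.8, -0.5, -0.7]
opening: 43.2
```

```bash
python3 fit.py w6 wt; python3 -c "
from h import *
delta(599.5,-247.5,65)"
```

```text
wt sil [ 619.2 -258.4]
t 5.57 pos [ 537.7 -245.2  107.4] F [ 0.1  0.2 -1.3] op 43.0
shift [-2.47 -0.1   1.69] turn [ 0.01 -0.01  0.01]
```

View pics/w6.png

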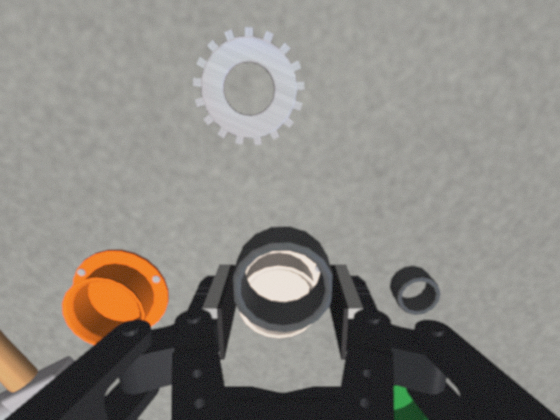

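The held ring hides the tube here. I'll hover higher, right above it, where the tube shows clear of the fingers.

>>> carry_out(
  series=[
    [[-2.4,-0.1,-2.3],[0,0,0],0.3],
    [[-2.4,-0.1,-2.3],[0,0,0],0.3],
    [[-2.4,-0.1,-2.3],[0,0,0],0.3],
    [[-2.4,-0.1,-2.3],[0,0,0],0.3],
    [[-2.4,-0.1,-2.3],[0,0,0],0.3],
    [[-2.4,-0.1,-2.3],[0,0,0],0.3],
    [[-2.4,-0.1,-2.3],[0,0,0],0.3],
    [[-2.4,-0.1,-2.3],[0,0,0],0.3],
  ],
)

```text
t: 6.23
eef_pos: [597.7, -248.5, 164.8]
tool_rot: [-0.0, 1.0, 0.0, -0.001]
ft_force: [0.0, 0.2, -0.7]
opening: 43.3
```

```bash
python3 fit.py w7 wt nk; python3 -c "
from h import *
delta(599.5,-247.5,65)"
```

```text
wt sil [ 600.4 -247.4]
nk sil [ 602.2 -140. ] top [ 598.2 -145.1]
t 6.28 pos [ 597.9 -248.6  164.9] F [-0.7  0.6 -0.6] op 42.7
shift [-0.07  0.04  4.  ] turn [ 0.   -0.01  0.  ]
```

View pics/w7.png

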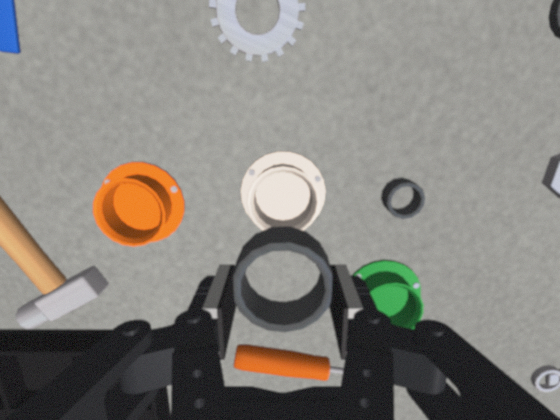

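>>> carry_out(
  series=[
    [[-0.09,0.04,1.5],[0,0,0],0.3],
    [[-0.09,0.04,3],[0,0,0],0.3],
    [[-0.09,0.04,4.2],[0,0,0],0.3],
    [[-0.09,0.04,4.8],[0,0,0],0.3],
    [[-0.09,0.04,4.8],[0,0,0],0.3],
    [[-0.09,0.04,5],[0,0,0],0.3],
    [[-0.09,0.04,5.2],[0,0,0],0.3],
    [[-0.09,0.04,5.2],[0,0,0],0.3],
  ],
)

```text
t: 6.95
eef_pos: [600.9, -247.9, 35.8]
tool_rot: [-0.0, 1.0, -0.0, 0.0]
ft_force: [0.1, 0.2, 0.2]
opening: 43.3
```

```bash
python3 -c "
from h import *
delta(600.3,-247.5,28)
save('w8',vision.capture('wrist'))"
```

```text
t 6.95 pos [ 600.9 -247.9   35.8] F [0.1 0.2 0.2] op 43.3
shift [0.03 0.02 0.31] turn [-0.    0.01  0.  ]
```

View pics/w8.png

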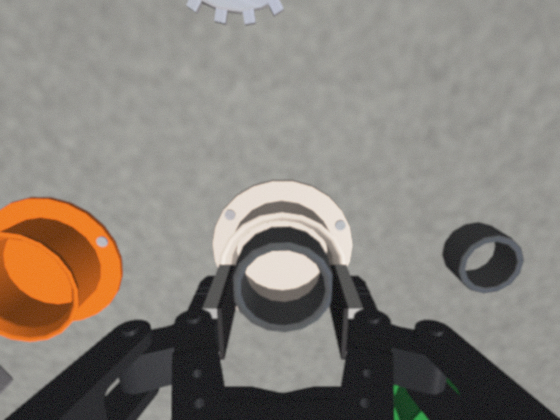

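The ring is in the mouth at (283,285), concentric with the flare, and there's no force. Lowering slowly.

>>> carry_out(
  series=[
    [[0.02,0.02,0.05],[0,0,0],0.3],
    [[0.02,0.02,0.1],[0,0,0],0.3],
    [[0.02,0.02,0.15],[0,0,0],0.3],
    [[0.02,0.02,0.2],[0,0,0],0.3],
    [[0.02,0.02,0.25],[0,0,0],0.3],
    [[0.02,0.02,0.3],[0,0,0],0.3],
    [[0.02,0.02,0.35],[0,0,0],0.3],
    [[0.02,0.02,0.35],[0,0,0],0.3],
  ],
)

```text
t: 7.67
eef_pos: [600.6, -247.4, 29.8]
tool_rot: [-0.0, 1.0, -0.0, 0.0]
ft_force: [-12.7, 5.0, 30.5]
opening: 42.9
```

```bash
python3 -c "
from h import *
delta(600.3,-247.5,31)
save('w9',vision.capture('wrist'),(180,160,380,360),3)
save('s9',vision.capture('scene'),(130,170,330,300),4)"
```

```text
t 7.67 pos [ 600.6 -247.4   29.8] F [-12.7   5.   30.5] op 42.9
shift [ 0.01 -0.   -0.05] turn [-0.    0.    0.01]
```

View pics/w9.png

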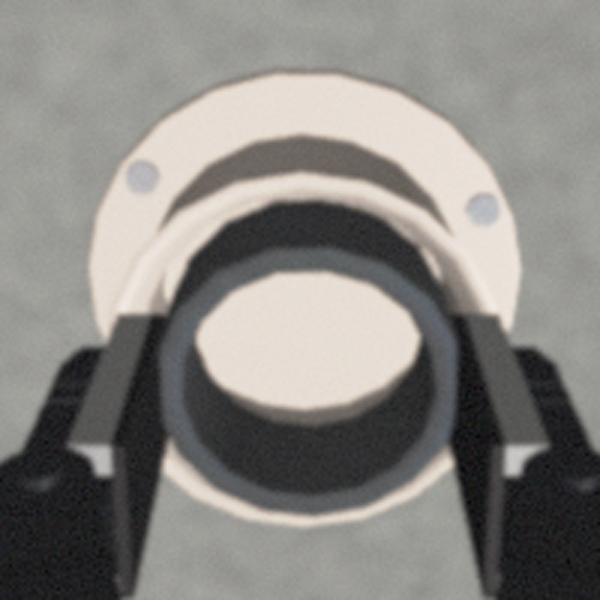

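View pics/s9.png

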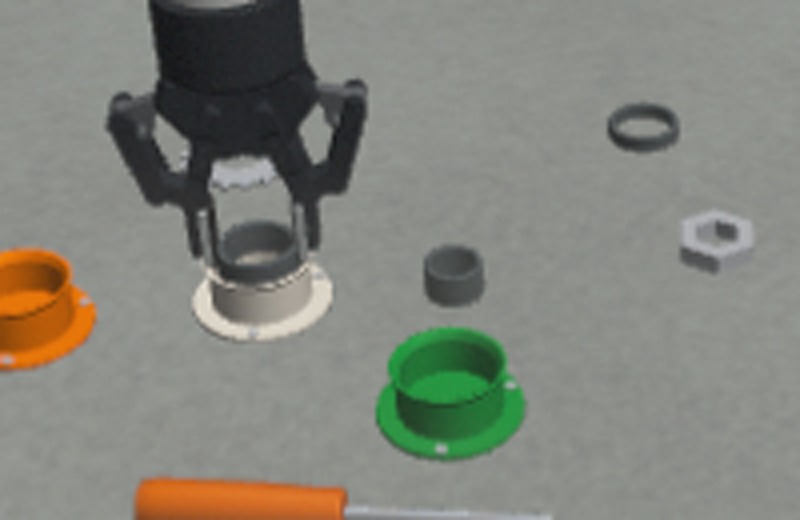

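>>> carry_out(
  series=[
    [[0.02,0,-0.1],[0,0,0],0.3],
    [[0.05,0,-0.16],[0,0,0],0.3],
    [[0.05,0,-0.16],[0,0,0],0.3],
    [[0.05,0,-0.16],[0,0,0],0.3],
    [[0.05,0,-0.16],[0,0,0],0.3],
    [[0.05,0,-0.16],[0,0,0],0.3],
    [[0.05,0,-0.16],[0,0,0],0.3],
    [[0.05,0,-0.16],[0,0,0],0.3],
  ],
)

```text
t: 8.43
eef_pos: [599.4, -247.5, 30.8]
tool_rot: [-0.0, 1.0, -0.0, 0.001]
ft_force: [3.6, -2.9, 2.0]
opening: 43.3
```

>>> carry_out(
  series=[
    [[0,0,0],[0,0,0],0.6],
    [[0,0,0],[0,0,0],0.65],
    [[0,0,0],[0,0,0],0.7],
    [[0,0,0],[0,0,0],0.7],
    [[0,0,-0.5],[0,0,0],0.7],
    [[0,0,-1.5],[0,0,0],0.7],
    [[0,0,-3],[0,0,0],0.7],
    [[0,0,-3.6],[0,0,0],0.7],
  ],
)

```text
t: 9.1
eef_pos: [600.3, -247.8, 125.8]
tool_rot: [-0.0, 1.0, -0.001, 0.002]
ft_force: [1.4, -0.1, 0.6]
opening: 59.6
```

```bash
python3 -c "
from h import *
delta(450.3,-13.8,100)
save('w10',vision.capture('wrist'),(130,60,430,360),2)
save('s10',vision.capture('scene'),(130,170,330,300),4)"
```

```text
t 9.1 pos [ 600.3 -247.8  125.8] F [ 1.4 -0.1  0.6] op 59.6
shift [6.   9.37 0.99] turn [-0.02  0.04  0.  ]
```

View pics/w10.png

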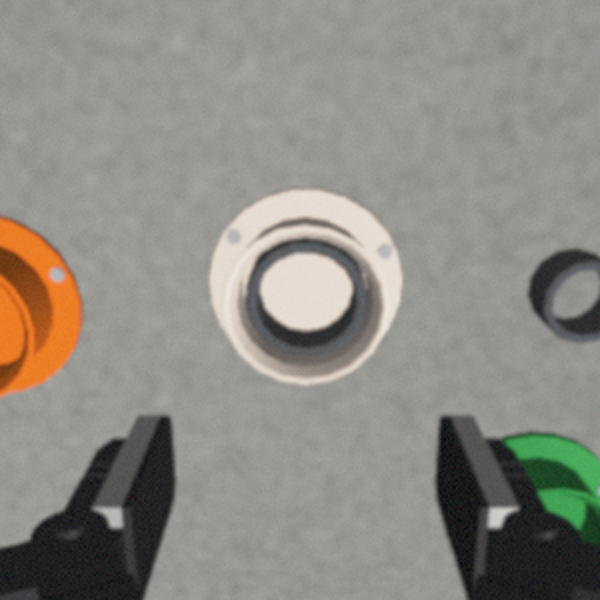

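View pics/s10.png

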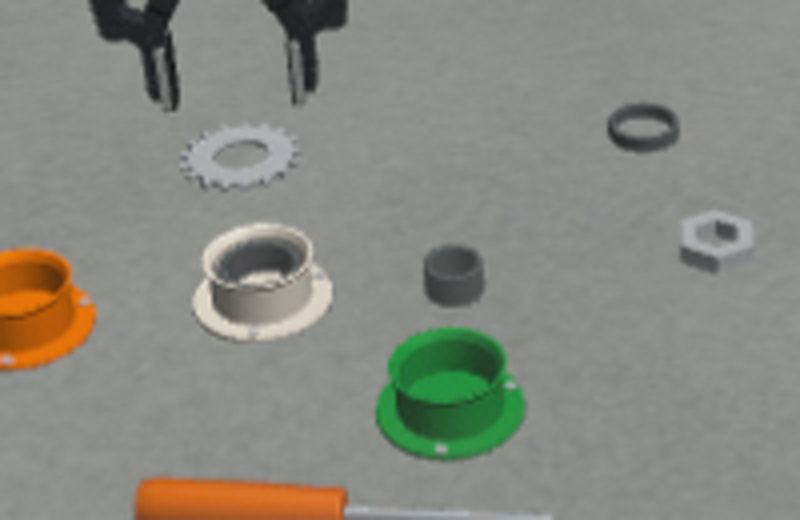

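The thick wide ring dropped flat to the floor of the wide tube, at about (305,295) in the crop. Nothing hides the tube now, so I'll refit it and then go for the thin wide ring.

```bash
python3 fit.py w11 wt nk
```

```text
wt sil [ 600.6 -247.6]
nk sil [ 602.3 -140. ] top [ 597.7 -145.8]
```

>>> carry_out(
  series=[
    [[6,9.35,1],[0,0,0],0.68],
    [[6,9.35,1],[0,0,0],0.68],
    [[6,9.35,1],[0,0,0],0.68],
    [[6,9.35,1],[0,0,0],0.68],
    [[6,9.35,1],[0,0,0],0.68],
    [[6,9.35,1],[0,0,0],0.68],
    [[6,9.35,1],[0,0,0],0.68],
    [[6,9.35,1],[0,0,0],0.68],
  ],
)

```text
t: 9.92
eef_pos: [444.4, -10.2, 94.3]
tool_rot: [-0.002, 1.0, 0.001, -0.003]
ft_force: [-0.1, -0.5, -0.1]
opening: 57.9
```

```bash
python3 fit.py w12 wn; python3 -c "
from h import *
delta(450.2,-13.6,30)"
```

```text
wn sil [450.1 -13.4] top [447.6 -13.4]
t 9.97 pos [446.7 -11.8  94.9] F [ 0.8 -0.2  0.1] op 58.3
shift [-0.15 -0.07  2.59] turn [ 0.   -0.03  0.03]
```

>>> carry_out(
  series=[
    [[-0.05,0,1],[0,0,0],0.68],
    [[-0.05,0,2],[0,0,0],0.68],
    [[-0.05,0,2.6],[0,0,0],0.68],
    [[-0.05,0,2.6],[0,0,0],0.68],
    [[-0.05,0,2.6],[0,0,0],0.68],
    [[-0.05,0,2.6],[0,0,0],0.68],
    [[-0.05,0,2.6],[0,0,0],0.68],
    [[-0.05,0,2.6],[0,0,0],0.68],
  ],
)

```text
t: 10.63
eef_pos: [450.7, -13.8, 31.5]
tool_rot: [-0.0, 1.0, -0.0, 0.001]
ft_force: [0.1, 0.4, -0.8]
opening: 57.8
```

```bash
python3 fit.py w12 wn; python3 -c "
from h import *
delta(450.2,-13.6,2.5)"
```

```text
wn sil [450.3 -13.5] top [447.2 -13.4]
t 10.68 pos [450.6 -13.7  31.4] F [ 0.4 -0.4  0.5] op 58.1
shift [0.02 0.   1.16] turn [-0.    0.01  0.  ]
```

View pics/w12.png

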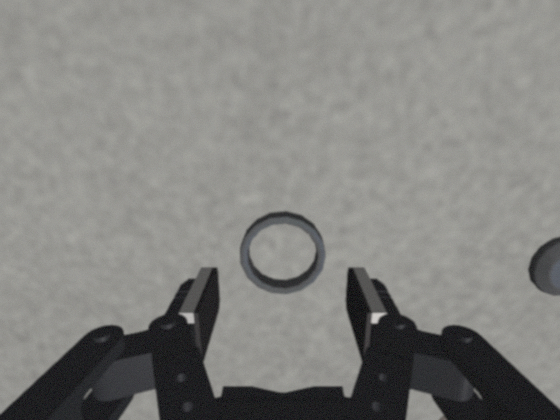

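The ring is at (283,252), centred between the pads. Descending and gripping.

>>> carry_out(
  series=[
    [[0.02,0,0.4],[0,0,0],0.62],
    [[0.02,0,0.8],[0,0,0],0.62],
    [[0.02,0,1.05],[0,0,0],0.62],
    [[0.02,0,1.14],[0,0,0],0.62],
    [[0.02,0,1.14],[0,0,0],0.62],
    [[0.02,0,1.14],[0,0,0],0.62],
    [[0.02,0,1.14],[0,0,0],0.5],
    [[0.02,0,1.14],[0,0,0],0.35],
  ],
)

```text
t: 11.35
eef_pos: [449.7, -13.5, 2.8]
tool_rot: [-0.0, 1.0, -0.0, 0.0]
ft_force: [-2.3, 0.0, 5.9]
opening: 42.3
```

>>> carry_out(
  series=[
    [[0,0,0],[0,0,0],0.3],
    [[0,0,0],[0,0,0],0.3],
    [[0,0,0],[0,0,0],0.3],
    [[0,0,0],[0,0,0],0.3],
    [[0,0,-0.3],[0,0,0],0.3],
    [[0,0,-0.8],[0,0,0],0.3],
    [[0,0,-1.6],[0,0,0],0.3],
    [[0,0,-1.6],[0,0,0],0.3],
  ],
)

```text
t: 12.02
eef_pos: [451.2, -13.7, 45.2]
tool_rot: [-0.0, 1.0, -0.0, 0.002]
ft_force: [0.4, -0.2, 0.5]
opening: 42.0
```

```bash
python3 -c "
from h import *
delta(600.3,-247.5,100)
save('w13',vision.capture('wrist'))
save('s13',vision.capture('scene'),(200,150,400,280),4)"
```

```text
t 12.02 pos [451.2 -13.7  45.2] F [ 0.4 -0.2  0.5] op 42.0
shift [-5.97 -9.36 -2.16] turn [-0.01  0.04  0.  ]
```

View pics/w13.png

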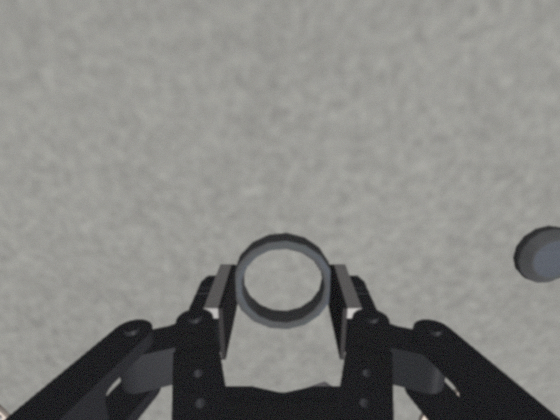

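View pics/s13.png

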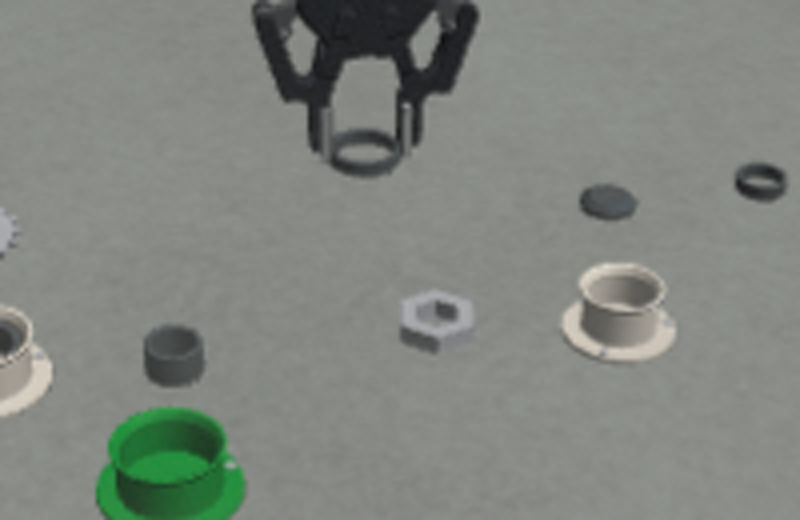

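>>> carry_out(
  series=[
    [[0,0,-1.5],[0,0,0],0.3],
    [[-6,-9.35,-2.2],[0,0,0],0.3],
    [[-6,-9.35,-2.2],[0,0,0],0.3],
    [[-6,-9.35,-2.2],[0,0,0],0.3],
    [[-6,-9.35,-2.2],[0,0,0],0.3],
    [[-6,-9.35,-2.2],[0,0,0],0.3],
    [[-6,-9.35,-2.2],[0,0,0],0.3],
    [[-6,-9.35,-2.2],[0,0,0],0.3],
  ],
)

```text
t: 12.78
eef_pos: [600.8, -250.3, 96.6]
tool_rot: [0.0, 1.0, -0.0, 0.0]
ft_force: [-0.2, -0.2, 0.1]
opening: 42.3
```

```bash
python3 -c "
from h import *
delta(600,-247.5,60)"
```

```text
t 12.78 pos [ 600.8 -250.3   96.6] F [-0.2 -0.2  0.1] op 42.3
shift [0.03 0.11 1.46] turn [-0.    0.   -0.01]
```

>>> carry_out(
  series=[
    [[0.03,0,0.8],[0,0,0],0.3],
    [[0.03,0,1.6],[0,0,0],0.3],
    [[0.03,0,2.1],[0,0,0],0.3],
    [[0.03,0,2.1],[0,0,0],0.3],
    [[0.03,0,2.1],[0,0,0],0.3],
    [[0.03,0,2.1],[0,0,0],0.3],
    [[0.03,0,2.1],[0,0,0],0.3],
    [[0.03,0,2.1],[0,0,0],0.3],
  ],
)

```text
t: 13.45
eef_pos: [599.5, -247.3, 45.8]
tool_rot: [-0.0, 1.0, -0.0, 0.001]
ft_force: [1.2, 0.1, -0.8]
opening: 42.5
```

```bash
python3 -c "
from h import *
delta(600,-247.5,29)
save('w14',vision.capture('wrist'),(180,160,380,360),3)"
```

```text
t 13.45 pos [ 599.5 -247.3   45.8] F [ 1.2  0.1 -0.8] op 42.5
shift [-0.02 -0.01  0.67] turn [-0.01  0.01  0.01]
```

View pics/w14.png

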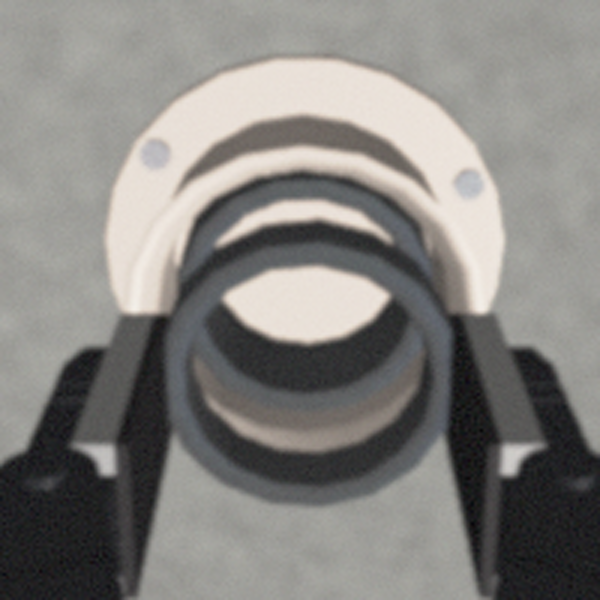

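Aligned: the thick ring is visible below in the tube and the held ring is concentric with it. Lowering gently to TCP z of about 29.5.

>>> carry_out(
  series=[
    [[-0.02,0,0.1],[0,0,0],0.3],
    [[-0.02,0,0.2],[0,0,0],0.3],
    [[-0.02,0,0.3],[0,0,0],0.3],
    [[-0.02,0,0.4],[0,0,0],0.3],
    [[-0.02,0,0.5],[0,0,0],0.3],
    [[-0.02,0,0.57],[0,0,0],0.3],
    [[-0.02,0,0.63],[0,0,0],0.3],
    [[-0.02,0,0.63],[0,0,0],0.3],
  ],
)

```text
t: 14.17
eef_pos: [599.5, -247.2, 30.1]
tool_rot: [-0.0, 1.0, 0.0, -0.0]
ft_force: [-6.6, 2.1, 13.1]
opening: 42.3
```

```bash
python3 -c "
from h import *
delta(600,-247.5,29)
save('w15',vision.capture('wrist'),(180,160,380,360),3)"
```

```text
t 14.17 pos [ 599.5 -247.2   30.1] F [-6.6  2.1 13.1] op 42.3
shift [-0.02 -0.01  0.05] turn [ 0.   -0.    0.01]
```

View pics/w15.png

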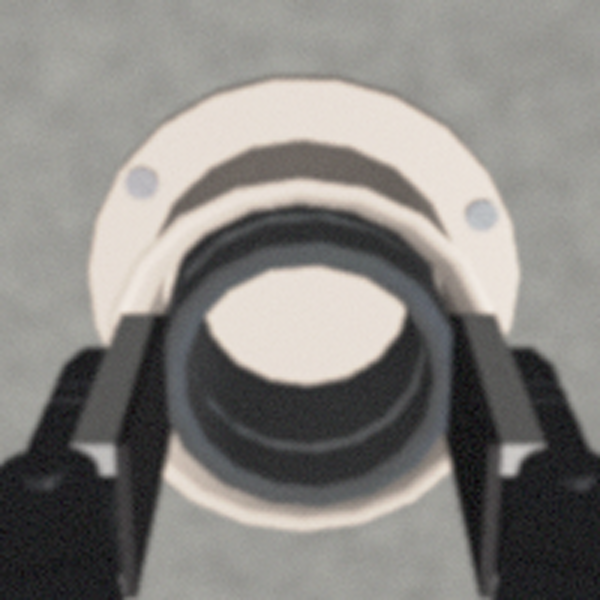

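Contact came at the same height as before, so it's the finger tips on the rim. The ring is about 1 mm above its seat. Easing up slightly and releasing.

>>> carry_out(
  series=[
    [[0,0,-0.05],[0,0,0],0.3],
    [[0,0,-0.05],[0,0,0],0.55],
    [[0,0,-0.05],[0,0,0],0.62],
    [[0,0,-0.05],[0,0,0],0.7],
    [[0,0,-0.05],[0,0,0],0.7],
    [[0,0,-0.5],[0,0,0],0.7],
    [[0,0,-2],[0,0,0],0.7],
    [[0,0,-3.2],[0,0,0],0.7],
  ],
)

```text
t: 14.88
eef_pos: [599.2, -247.1, 110.5]
tool_rot: [-0.0, 1.0, 0.0, -0.0]
ft_force: [0.7, -0.9, 0.7]
opening: 59.6
```

```bash
python3 -c "
from h import *
delta(602.2,-139.8,90)
save('w16',vision.capture('wrist'),(130,60,430,360),2)
save('s16',vision.capture('scene'),(130,170,330,300),4)"
```

```text
t 14.88 pos [ 599.2 -247.1  110.5] F [ 0.7 -0.9  0.7] op 59.6
shift [-0.12  4.29  0.82] turn [ 0.   -0.01  0.  ]
```

View pics/w16.png

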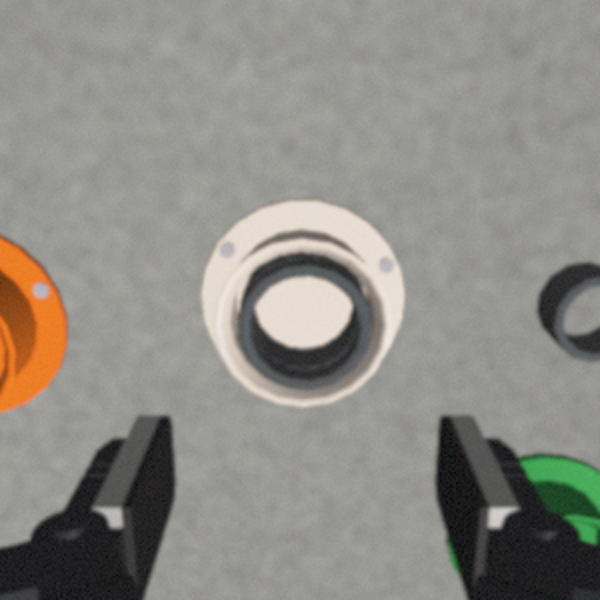

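View pics/s16.png

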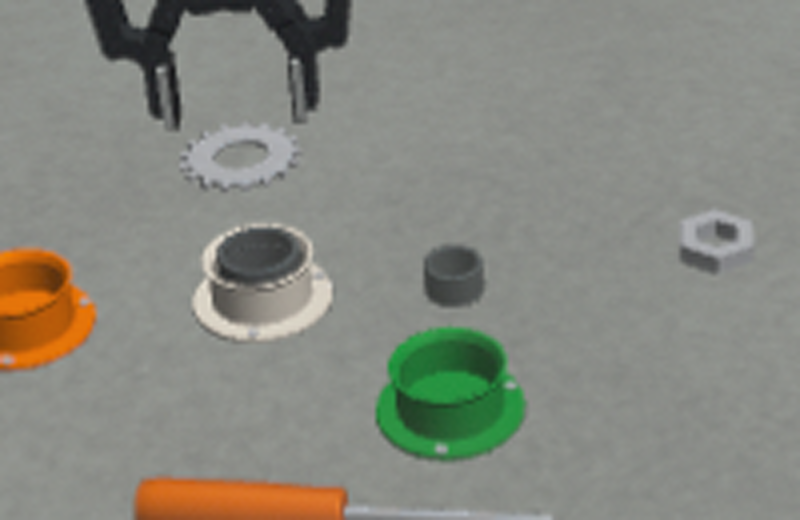

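The wide column is done: the thin ring sits flat, slightly proud of the rim. Next is the thick narrow ring.

>>> carry_out(
  series=[
    [[-0.12,4.3,0.8],[0,0,0],0.6],
    [[-0.12,4.3,0.8],[0,0,0],0.6],
    [[-0.12,4.3,0.8],[0,0,0],0.6],
    [[-0.12,4.3,0.8],[0,0,0],0.6],
    [[-0.12,4.3,1.8],[0,0,0],0.6],
    [[-0.12,4.3,2.2],[0,0,0],0.6],
    [[-0.12,4.3,2.2],[0,0,0],0.6],
    [[-0.12,4.3,2.2],[0,0,0],0.6],
  ],
)

```text
t: 15.65
eef_pos: [602.2, -140.2, 53.8]
tool_rot: [0.0, 1.0, 0.0, -0.001]
ft_force: [-0.4, -0.9, -0.0]
opening: 51.1
```

```bash
python3 fit.py w17 nk; python3 -c "
from h import *
delta(602.2,-139.8,10.5)"
```

```text
nk sil [ 602.3 -140. ] top [ 597.6 -140.1]
t 15.7 pos [ 602.6 -140.3   54.4] F [-0.1  0.1  0.4] op 51.1
shift [0.02 0.02 1.76] turn [-0.  0. -0.]
```

View pics/w17.png

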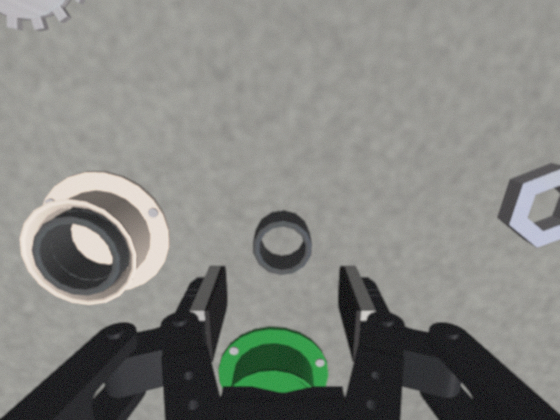

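The ring is centred at (282,243) between the pads. Descending to TCP z of about 12 and gripping.

>>> carry_out(
  series=[
    [[0.02,0,0.6],[0,0,0],0.55],
    [[0.02,0,1.2],[0,0,0],0.55],
    [[0.02,0,1.6],[0,0,0],0.55],
    [[0.02,0,1.68],[0,0,0],0.55],
    [[0.02,0,1.68],[0,0,0],0.55],
    [[0.02,0,1.68],[0,0,0],0.4],
    [[0.02,0,1.68],[0,0,0],0.2],
    [[0.02,0,1.68],[0,0,0],0.2],
  ],
)

```text
t: 16.37
eef_pos: [602.6, -140.0, 13.3]
tool_rot: [-0.0, 1.0, -0.0, 0.001]
ft_force: [-2.3, -0.4, 6.1]
opening: 29.9
```

>>> carry_out(
  series=[
    [[0,0,0],[0,0,0],0.15],
    [[0,0,0],[0,0,0],0.15],
    [[0,0,0],[0,0,0],0.15],
    [[0,0,0],[0,0,0],0.15],
    [[0,0,-0.3],[0,0,0],0.15],
    [[0,0,-0.8],[0,0,0],0.15],
    [[0,0,-1.8],[0,0,0],0.15],
    [[0,0,-3.5],[0,0,0],0.15],
  ],
)

```text
t: 17.03
eef_pos: [600.2, -139.2, 97.7]
tool_rot: [-0.0, 1.0, 0.001, -0.002]
ft_force: [0.8, 0.8, 0.4]
opening: 30.3
```

```bash
python3 -c "
from h import *
delta(594,118,165)
save('w18',vision.capture('wrist'))"
```

```text
t 17.03 pos [ 600.2 -139.2   97.7] F [0.8 0.8 0.4] op 30.3
shift [ 0.26 10.29 -2.68] turn [ 0.01 -0.05  0.  ]
```

View pics/w18.png

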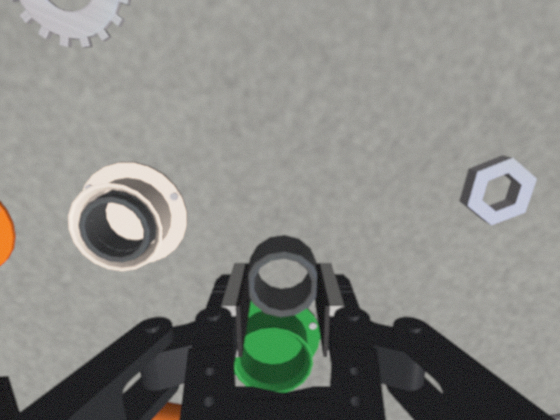

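The thick narrow ring is held at (283,282). Moving to hover above the narrow tube.

>>> carry_out(
  series=[
    [[0.3,10.3,-2.7],[0,0,0],0.15],
    [[0.3,10.3,-2.7],[0,0,0],0.15],
    [[0.3,10.3,-2.7],[0,0,0],0.15],
    [[0.3,10.3,-2.7],[0,0,0],0.15],
    [[0.3,10.3,-2.7],[0,0,0],0.15],
    [[0.3,10.3,-2.7],[0,0,0],0.15],
    [[0.3,10.3,-2.7],[0,0,0],0.15],
    [[0.3,10.3,-2.7],[0,0,0],0.15],
  ],
)

```text
t: 17.75
eef_pos: [594.7, 121.4, 168.7]
tool_rot: [-0.002, 1.0, 0.001, 0.002]
ft_force: [0.9, -0.4, 0.9]
opening: 30.6
```

```bash
python3 fit.py w19 nt; python3 -c "
from h import *
delta(594,118,65)"
```

```text
nt sil [594.8 118. ]
t 17.8 pos [594.6 119.3 167.7] F [ 0.5 -0.2 -1. ] op 30.5
shift [ 0.03 -0.05  4.11] turn [0.   0.02 0.03]
```

View pics/w19.png

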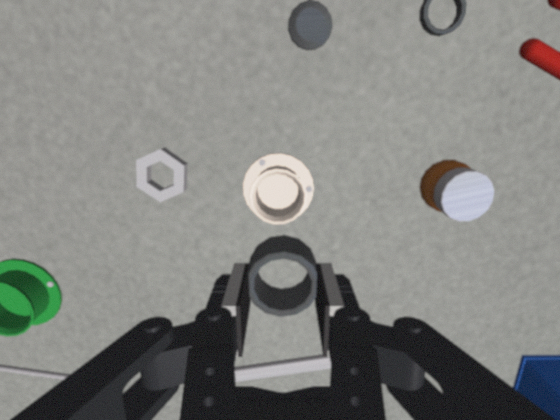

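```bash
python3 fit.py w20 nt;python3 fit.py w20 nt; python3 -c "
from h import *
delta(594.3,118.2,47)"
```

```text
nt sil [594.8 118. ]
nt sil [594.8 117.9]
t 17.9 pos [594.3 117.1 166.5] F [-0.8 -0.5 -0.1] op 30.3
shift [0.   0.05 4.78] turn [-0.  0.  0.]
```

>>> carry_out(
  series=[
    [[-0.02,0.03,1.5],[0,0,0],0.15],
    [[-0.02,0.03,3],[0,0,0],0.15],
    [[-0.02,0.03,4.2],[0,0,0],0.15],
    [[-0.02,0.03,4.75],[0,0,0],0.15],
    [[-0.02,0.03,4.75],[0,0,0],0.15],
    [[-0.02,0.03,4.75],[0,0,0],0.15],
    [[-0.02,0.03,4.75],[0,0,0],0.15],
    [[-0.02,0.03,4.75],[0,0,0],0.15],
  ],
)

```text
t: 18.57
eef_pos: [596.0, 118.4, 49.4]
tool_rot: [-0.0, 1.0, 0.0, 0.002]
ft_force: [0.7, -0.2, -0.8]
opening: 30.1
```

```bash
python3 -c "
from h import *
delta(594.9,118,31)
save('w21',vision.capture('wrist'),(180,160,380,360),3)"
```

```text
t 18.57 pos [596.  118.4  49.4] F [ 0.7 -0.2 -0.8] op 30.1
shift [ 0.05 -0.02  0.74] turn [0.   0.03 0.  ]
```

View pics/w21.png

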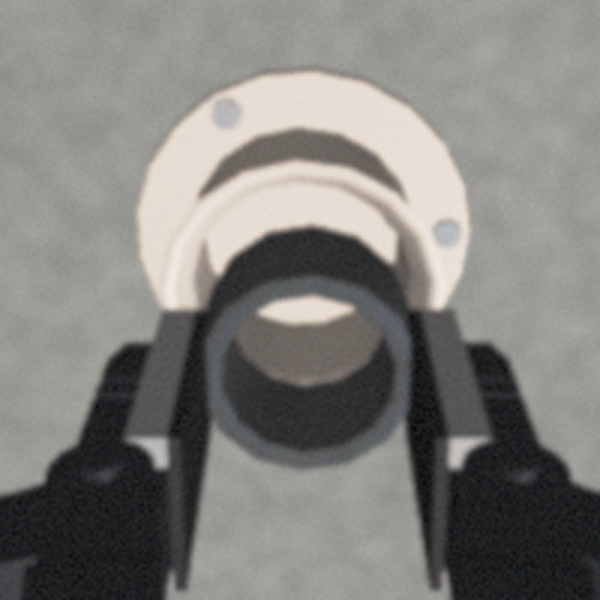

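>>> carry_out(
  series=[
    [[0.03,0,0.1],[0,0,0],0.15],
    [[0.03,-0.01,0.2],[0,0,0],0.15],
    [[0.03,-0.01,0.3],[0,0,0],0.15],
    [[0.03,-0.01,0.4],[0,0,0],0.15],
    [[0.03,-0.01,0.5],[0,0,0],0.15],
    [[0.03,-0.01,0.6],[0,0,0],0.15],
    [[0.03,-0.01,0.66],[0,0,0],0.15],
    [[0.03,-0.01,0.66],[0,0,0],0.15],
  ],
)

```text
t: 19.28
eef_pos: [594.1, 118.3, 31.6]
tool_rot: [-0.0, 1.0, 0.0, -0.0]
ft_force: [-4.6, -0.8, 9.3]
opening: 30.4
```

```bash
python3 -c "
from h import *
delta(594.9,118,31)
save('w22',vision.capture('wrist'),(180,160,380,360),3)"
```

```text
t 19.28 pos [594.1 118.3  31.6] F [-4.6 -0.8  9.3] op 30.4
shift [-0.03 -0.01  0.02] turn [ 0.   -0.    0.01]
```

View pics/w22.png

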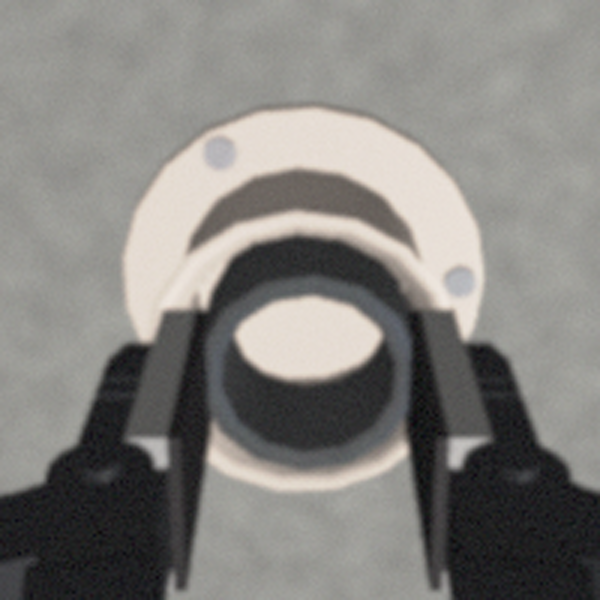

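The ring is in the mouth and the tips are lightly on the rim. Easing up and releasing.

>>> carry_out(
  series=[
    [[0,0,-0.05],[0,0,0],0.15],
    [[0,0,-0.05],[0,0,0],0.4],
    [[0,0,-0.05],[0,0,0],0.5],
    [[0,0,-0.05],[0,0,0],0.58],
    [[0,0,-0.05],[0,0,0],0.58],
    [[0,0,-0.5],[0,0,0],0.58],
    [[0,0,-2],[0,0,0],0.58],
    [[0,0,-3.2],[0,0,0],0.58],
  ],
)

```text
t: 20.0
eef_pos: [593.8, 118.2, 112.4]
tool_rot: [-0.0, 1.0, -0.0, -0.001]
ft_force: [0.4, 0.1, 1.0]
opening: 49.5
```

```bash
python3 fit.py w23a nt; python3 -c "
from h import *
delta(448.8,247,90)
save('w23',vision.capture('wrist'),(130,60,430,360),2)
save('s23',vision.capture('scene'),(270,170,470,300),4)"
```

```text
nt sil [595.  117.9]
t 20.05 pos [596.9 118.6 118.9] F [3.6 1.1 7. ] op 49.5
shift [5.93 5.14 1.11] turn [0.01 0.08 0.01]
```

View pics/w23.png

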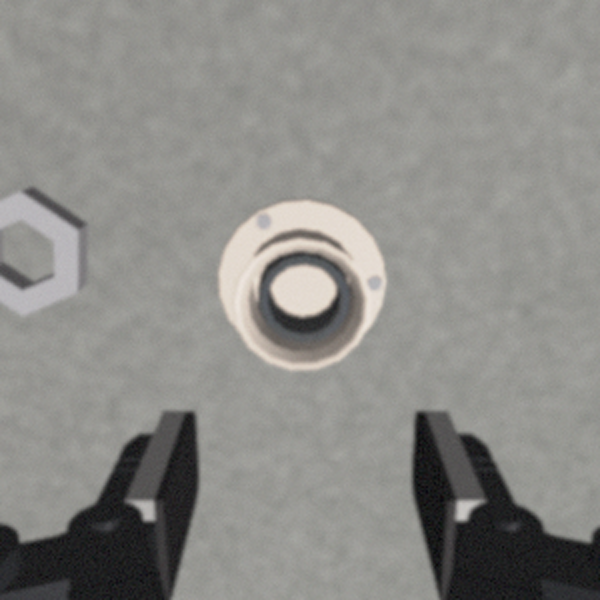

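View pics/s23.png

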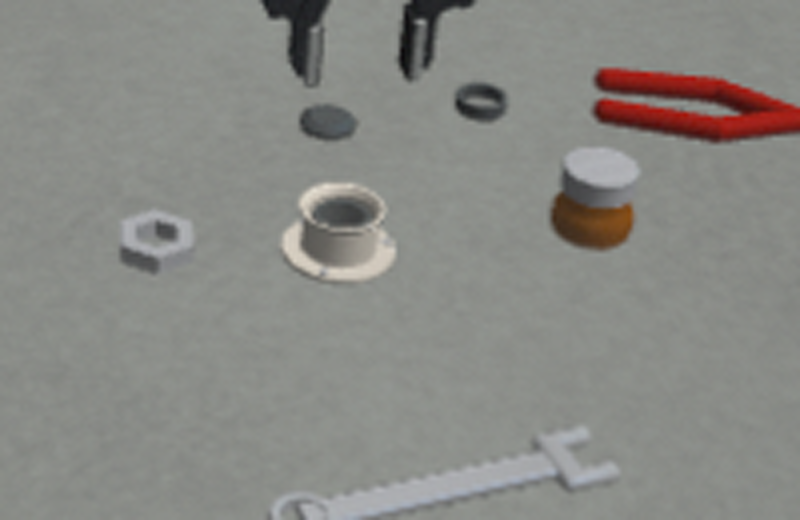

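The thick narrow ring lies flat at the bottom of the narrow tube. Next is the thin narrow ring.

>>> carry_out(
  series=[
    [[5.9,5.15,1.2],[0,0,0],0.55],
    [[5.9,5.15,1.2],[0,0,0],0.55],
    [[5.9,5.15,1.2],[0,0,0],0.55],
    [[5.9,5.15,1.2],[0,0,0],0.55],
    [[5.9,5.15,1.2],[0,0,0],0.55],
    [[5.9,5.15,1.2],[0,0,0],0.55],
    [[5.9,5.15,1.2],[0,0,0],0.55],
    [[5.9,5.15,1.2],[0,0,0],0.55],
  ],
)

```text
t: 20.82
eef_pos: [446.8, 246.8, 80.7]
tool_rot: [-0.0, 1.0, -0.0, -0.0]
ft_force: [1.4, -0.1, -0.0]
opening: 47.1
```

```bash
python3 fit.py w24 nn;python3 fit.py w24 nn; python3 -c "
from h import *
delta(448.8,247,35)"
```

```text
nn sil [448.9 247.8] top [446.6 247.5]
nn sil [448.9 247.6] top [446.4 247.6]
t 20.92 pos [447.4 246.3  80.8] F [ 0.2 -0.5 -0. ] op 47.1
shift [-0.06  0.03  1.83] turn [ 0.    0.   -0.01]
```

View pics/w24.png

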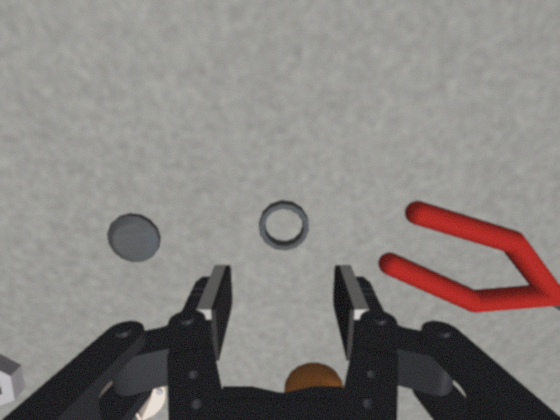

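>>> carry_out(
  series=[
    [[-0.06,0.05,1],[0,0,0],0.52],
    [[-0.06,0.05,1.8],[0,0,0],0.52],
    [[-0.06,0.05,2.5],[0,0,0],0.52],
    [[-0.06,0.05,2.8],[0,0,0],0.52],
    [[-0.06,0.05,2.8],[0,0,0],0.52],
    [[-0.06,0.05,2.8],[0,0,0],0.52],
    [[-0.06,0.05,2.8],[0,0,0],0.52],
    [[-0.06,0.05,2.8],[0,0,0],0.52],
  ],
)

```text
t: 21.58
eef_pos: [448.7, 248.3, 11.9]
tool_rot: [-0.0, 1.0, 0.0, 0.001]
ft_force: [-0.2, -0.6, 0.2]
opening: 44.6
```

```bash
python3 fit.py w25 nn; python3 -c "
from h import *
delta(448.9,247.6,5)"
```

```text
nn sil [449.1 247.7] top [445.5 247.7]
t 21.63 pos [448.6 248.4  11.8] F [-0.2  0.7 -1.4] op 44.6
shift [-0.01 -0.03  0.27] turn [0.01 0.01 0.  ]
```

>>> carry_out(
  series=[
    [[-0.02,-0.02,0.15],[0,0,0],0.52],
    [[-0.02,-0.02,0.27],[0,0,0],0.52],
    [[-0.02,-0.02,0.27],[0,0,0],0.52],
    [[-0.02,-0.02,0.27],[0,0,0],0.35],
    [[-0.02,-0.02,0.27],[0,0,0],0.15],
    [[-0.02,-0.02,0.27],[0,0,0],0.15],
    [[-0.02,-0.02,0.27],[0,0,0],0.15],
    [[-0.02,-0.02,0.27],[0,0,0],0.15],
  ],
)

```text
t: 22.3
eef_pos: [448.5, 247.7, 4.5]
tool_rot: [-0.0, 1.0, -0.0, -0.0]
ft_force: [-1.7, 0.2, 7.1]
opening: 29.8
```

>>> carry_out(
  series=[
    [[0,0,0],[0,0,0],0.15],
    [[0,0,0],[0,0,0],0.15],
    [[0,0,-0.3],[0,0,0],0.15],
    [[0,0,-0.8],[0,0,0],0.15],
    [[0,0,-1.8],[0,0,0],0.15],
    [[0,0,-3.5],[0,0,0],0.15],
    [[0,0,-3.5],[0,0,0],0.15],
    [[0,0,-3.5],[0,0,0],0.15],
  ],
)

```text
t: 22.97
eef_pos: [449.7, 248.3, 94.0]
tool_rot: [-0.0, 1.0, 0.001, 0.002]
ft_force: [-0.7, -0.0, -1.2]
opening: 29.8
```

```bash
python3 -c "
from h import *
delta(595,118,95)
save('w26',vision.capture('wrist'))"
```

```text
t 22.97 pos [449.7 248.3  94. ] F [-0.7 -0.  -1.2] op 29.8
shift [-5.81 -5.21 -0.03] turn [0.02 0.04 0.  ]
```

View pics/w26.png

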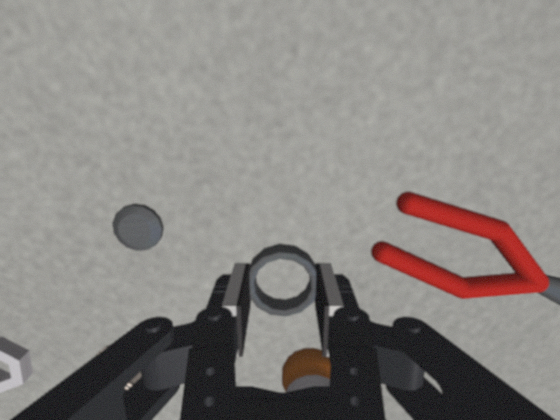

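The thin narrow ring is held level at (283,280). Moving over the narrow tube.

>>> carry_out(
  series=[
    [[-5.8,-5.2,0],[0,0,0],0.15],
    [[-5.8,-5.2,0],[0,0,0],0.15],
    [[-5.8,-5.2,0],[0,0,0],0.15],
    [[-5.8,-5.2,0],[0,0,0],0.15],
    [[-5.8,-5.2,0],[0,0,0],0.15],
    [[-5.8,-5.2,0],[0,0,0],0.15],
    [[-5.8,-5.2,0],[0,0,0],0.15],
    [[-5.8,-5.2,0],[0,0,0],0.15],
  ],
)

```text
t: 23.68
eef_pos: [592.4, 118.0, 90.3]
tool_rot: [-0.0, 1.0, -0.0, -0.001]
ft_force: [0.5, 0.8, 0.0]
opening: 29.9
```

```bash
python3 -c "
from h import *
delta(594.5,118,45)"
```

```text
t 23.68 pos [592.4 118.   90.3] F [0.5 0.8 0. ] op 29.9
shift [-0.09  0.    1.81] turn [-0.   -0.03  0.  ]
```

>>> carry_out(
  series=[
    [[-0.06,0,0.8],[0,0,0],0.15],
    [[-0.06,0,1.4],[0,0,0],0.15],
    [[-0.06,0,1.7],[0,0,0],0.15],
    [[-0.06,0,1.7],[0,0,0],0.15],
    [[-0.06,0,1.7],[0,0,0],0.15],
    [[-0.06,0,1.7],[0,0,0],0.15],
    [[-0.06,0,1.7],[0,0,0],0.15],
    [[-0.06,0,1.7],[0,0,0],0.15],
  ],
)

```text
t: 24.35
eef_pos: [595.4, 117.9, 49.9]
tool_rot: [-0.0, 1.0, 0.0, 0.001]
ft_force: [-0.1, 0.3, -1.2]
opening: 29.5
```

```bash
python3 -c "
from h import *
delta(594.5,118,31.5)
save('w27',vision.capture('wrist'),(180,160,380,360),3)"
```

```text
t 24.35 pos [595.4 117.9  49.9] F [-0.1  0.3 -1.2] op 29.5
shift [0.04 0.   0.74] turn [0.   0.01 0.  ]
```

View pics/w27.png

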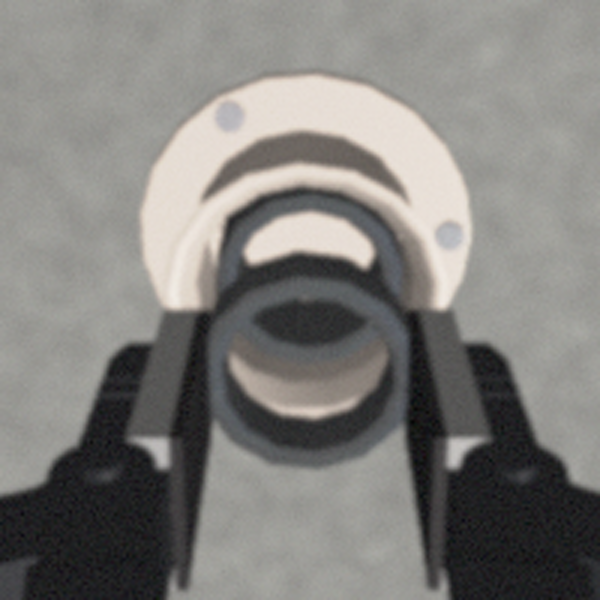

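Aligned over the tube. Lowering slowly to the contact height of about 31.5.

>>> carry_out(
  series=[
    [[0.03,0,0.1],[0,0,0],0.15],
    [[0.03,0,0.2],[0,0,0],0.15],
    [[0.03,0,0.3],[0,0,0],0.15],
    [[0.03,0,0.4],[0,0,0],0.15],
    [[0.03,0,0.5],[0,0,0],0.15],
    [[0.03,0,0.6],[0,0,0],0.15],
    [[0.03,0,0.69],[0,0,0],0.15],
    [[0.03,0,0.69],[0,0,0],0.15],
  ],
)

```text
t: 25.07
eef_pos: [594.3, 117.8, 31.8]
tool_rot: [-0.0, 1.0, -0.0, -0.0]
ft_force: [0.3, -0.2, 1.7]
opening: 29.8
```

```bash
python3 -c "
from h import *
delta(594.5,118,31.5)
save('w28',vision.capture('wrist'),(180,160,380,360),3)"
```

```text
t 25.07 pos [594.3 117.8  31.8] F [ 0.3 -0.2  1.7] op 29.8
shift [-0.01  0.01  0.01] turn [-0. -0.  0.]
```

View pics/w28.png

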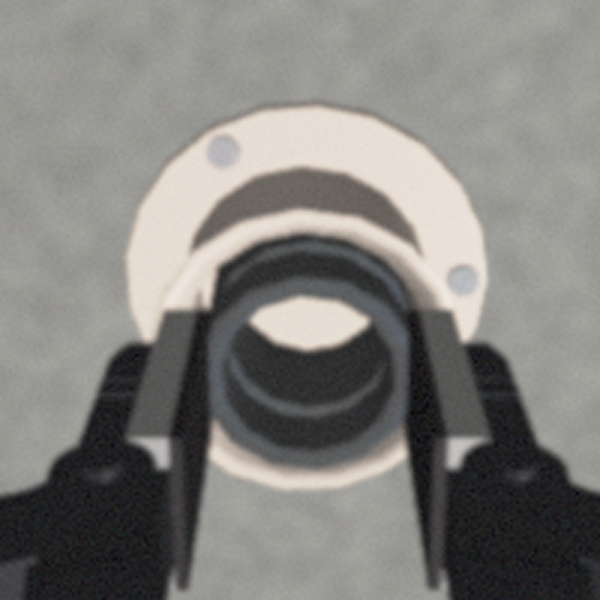

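The ring is about 1 mm above its seat and concentric. Releasing.

>>> carry_out(
  series=[
    [[0,0,0],[0,0,0],0.3],
    [[0,0,0],[0,0,0],0.42],
    [[0,0,0],[0,0,0],0.5],
    [[0,0,0],[0,0,0],0.58],
    [[0,0,0],[0,0,0],0.58],
    [[0,0,-0.5],[0,0,0],0.58],
    [[0,0,-2],[0,0,0],0.58],
    [[0,0,-3.2],[0,0,0],0.58],
  ],
)

```text
t: 25.78
eef_pos: [594.1, 117.7, 113.7]
tool_rot: [-0.0, 1.0, -0.0, -0.0]
ft_force: [0.6, 0.2, 1.3]
opening: 49.6
```

>>> carry_out(
  series=[
    [[2,0,-2],[0,0,0],0.58],
    [[4,0,-3],[0,0,0],0.58],
    [[4,0,-3],[0,0,0],0.58],
    [[4,0,-3],[0,0,0],0.58],
    [[4,0,-3],[0,0,0],0.58],
    [[4,0,-3],[0,0,0],0.58],
    [[4,0,-3],[0,0,0],0.58],
    [[4,0,-3],[0,0,0],0.58],
  ],
)

```text
t: 26.45
eef_pos: [494.7, 117.6, 186.1]
tool_rot: [-0.0, 1.0, -0.0, -0.001]
ft_force: [0.4, 0.4, 0.6]
opening: 49.4
```

```bash
python3 -c "
from h import *
delta(594.5,118,31.5)
save('t29',vision.capture('top'),(100,130,440,310),2.3)
save('s29',vision.capture('scene'),(140,170,440,300),2.6)"
```

```text
t 26.45 pos [494.7 117.6 186.1] F [0.4 0.4 0.6] op 49.4
shift [-4.    0.02  6.18] turn [-0.   -0.01  0.  ]
```

View pics/s29.png

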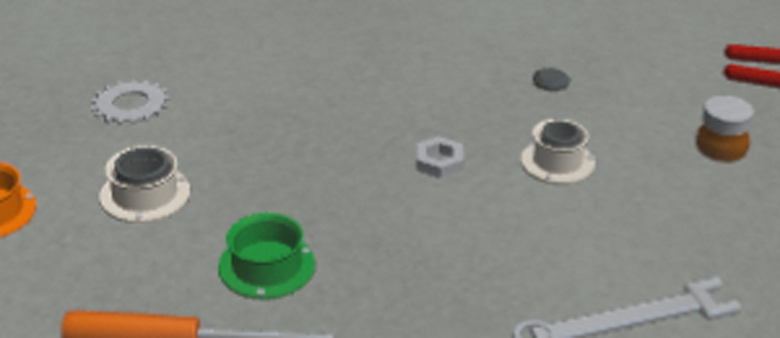

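View pics/t29.png

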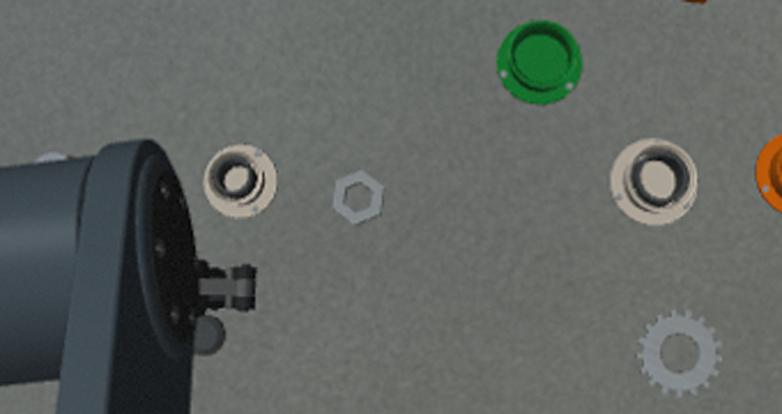

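Both columns look in place, at scene crop (145,165) and (560,134), and the bystanders haven't moved. One closer look for level before handing in.

```bash
python3 -c "
from h import *
im=vision.capture('scene'); a=im[210:260,175:220]; b=im[205:255,335:380]
save('s30',np.hstack([a,b]),None,8)
w=vision.capture('wrist'); save('w30',w)"
```

```text
(no output)
```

View pics/s30.png

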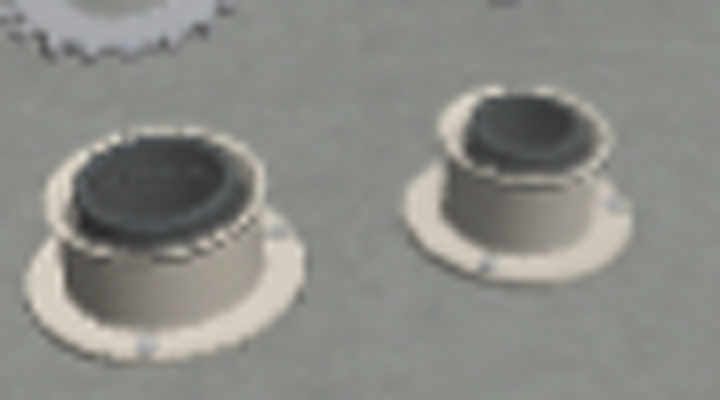

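View pics/w30.png

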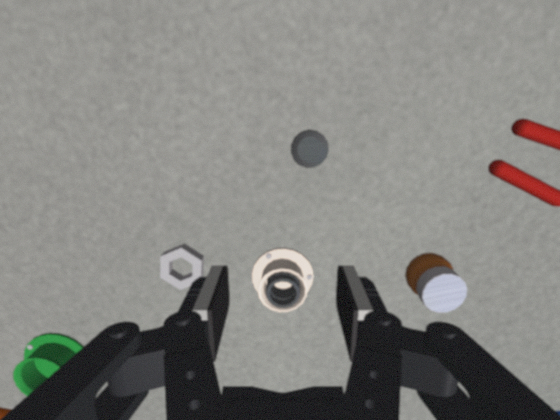

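Both sit inside their rims. A projected overlay will check the height and level of both columns.

Run:
```python
from h import *
m=vision.camera_model('scene'); im=vision.capture('scene'); out=[]
for (x,y,r,b,box) in [(598.7,-246.4,23,25,(170,205,225,260)),(593,119.8,17,19,(330,200,385,255))]:
    F=7; crop=cv2.resize(im[box[1]:box[3],box[0]:box[2]],None,fx=F,fy=F,interpolation=cv2.INTER_CUBIC)
    for z,rr,c in [(36,r,(255,0,0)),(32,b+6,(0,255,0)),(36,r-4.2,(255,255,0))]:
        p=((proj(m,circ(x,y,z,rr))-np.array(box[:2])+.5)*F).astype(np.int32); cv2.polylines(crop,[p],True,c,1)
    out.append(crop)
save('ov',np.hstack(out))
```

```text
(no output)
```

View pics/ov.png

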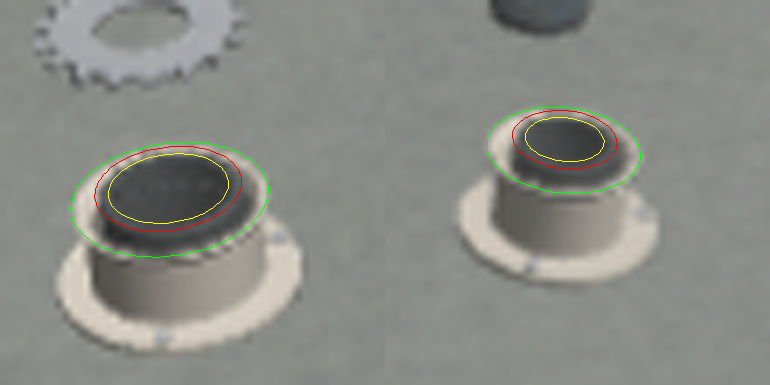

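The overlay fits: both column tops match level circles at z = 36 mm, to within the clearance in the bore. Handing in.

```bash
python3 -c "
from cell import manip
s=manip.observe(); print(s['t'],s['ft_force'].round(1)); print(manip.job_done())"
```

```text
26.7 [-1.3 -0.4 -0.2]
the job is handed in; nothing more can be done
None
```

I put all four rings away and handed the job in at t ≈ 26.7 s. The two wide rings are in the white wide tube and the two narrow rings in the narrow tube, each with the thick ring at the bottom and the thin one on top.

- **Final position:** The last pictures show both columns lying flat. Their top faces match the projected level circle at the expected height of 36 mm, to within the clearance in the bore, and the gripper was clear of everything.
- **Bystanders:** The sprocket, locknut, cap and grease pot look unmoved in the final scene view. In the top view the arm hid most of the pot. I checked them by eye only.
- **Forces:** The only notable contact was while lowering the thick wide ring, with about 30 N upward at the wrist. I took it to be the fingertips on the rim, because the thin wide ring met contact at the same height. The thick narrow ring showed about 9 N and the thin narrow one under 2 N.
- **Disagreements:** The top and scene cameras differed by about 2 to 4 mm in y, so I used the wrist camera fits for the final positions. The gripper read 3 to 4 mm less than the true ring diameters on every grasp, but each hold was firm.

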